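Hang the saddle caddy in the neck of the bar

ROBOT

A 7-joint arm with a two-finger parallel gripper is mounted at the origin on the work surface. World frame = base frame: x ahead of the robot, y to its left, z up, the work surface at z = 0. Lengths are in mm, angles in rad, forces in N, time in s.
With the tool pointing down it reaches from about 400 to 850 mm from the base axis. Payload 4.4 kg.
Tool frame: the origin (TCP) lies on the front face of the gripper's body, between the roots of the fingers; the fingertips stand 97 mm ahead of it and the grasp point (between the pads) lies 78 mm ahead of it; z points along the fingers, y is the direction in which the jaws open and shut (so a half turn about z gives the same grasp; the last joint's range is limited). The gripper opens to 94 mm and grips with 3 to 60 N. Pads are 16 mm wide; open, the fingers measure 119 mm over their backs; the gripper's body (75 mm by 177 mm) begins 78 mm behind the grasp point.
Start: joints at [-1.216, 0.628, 0.038, 1.517, -0.027, 0.996, -0.02], TCP at [265.5, 593.318, 302.678] pointing down, gripper open.
Joint ranges: [-3.06, 3.06], [-0.37, 2.12], [-1.25, 1.32], [0.18, 2.47], [-1.1, 4.24], [0.23, 1.98], [-2.94, 2.94]. Speed limits (rad/s): [2.57, 2.57, 3.14, 3.14, 3.14, 3.14, 3.14].

INTERFACE

Orientations are given as a rotation vector (axis times angle).
In Python, from plant import * gives the robot as it stands.
- The arm moves only by the tool carry_out, never from a script. Its argument "series" is a list of rows, each an object with "linear": the shift along the tool's x, y, z in m, a list of three; "turn": the turn, a rotation vector about the tool's x, y, z in degrees, a list of three; "jaw": the closure, from 0 (fully open) to 1 (shut). A call has 1 to 20 rows; each row shifts and turns the commanded pose from where the row before left it, along the tool's axes as they then stand; what a row does not reach is not made up. A row lasts 1/10 s, in which the tool goes at most 50 mm and 8.59 degrees, less where a joint would pass 70% of its speed; a pose out of reach is approached as far as the arm can. A call is refused whole if a number of a shift passes 0.05 or a number of a turn 8.59, either way. A call with a gripper value outside its range is refused whole. The fingers move at their own pace and stop on an object; "force" is the grip in N (left out, the last holds). Time passes only in rows, so rows that do not move let the fingers close. It gives the time, the measured TCP pose, the force and the opening at its end, in the units of the state.
- observe(): the state, without advancing time (a new reading comes with each control period).
- camera(name): name is "scene" or "top" or "wrist"; returns the picture (400x640x3 uint8, red, green, blue); there is no depth.
- camera_params(name): a dict with "fx", "fy", "cx", "cy" (pixels), "T" (4x4, takes a point from camera to world coordinates); the wrist camera has in their place "mount" (4x4, takes a point from camera to tool coordinates, whose origin is the TCP and whose axes are the flange's). Camera axes: x right, y down, z forward; pixel columns grow to the right and rows downward; lengths in mm; the calibration is good to about 2 mm. A picture is of the moment at which its call begins: read the wrist's pose just before it. camera_params takes no time and is no camera call.
- finish_job(): hands the job in, once; it reports no verdict.
Trained networks look in the newest picture that a camera, given by its name, has taken for a name from the list of things; names that differ only in an ending like _2 or _b are one class to them, and where a whole thing is asked for, a point or a joint stands for the part that bears it (a point fixed in the world has none). Each returns a list of dicts, best first, with "p" (0 to 1); they miss things now and then, are a little off and sometimes report something else, mostly with a low value. They report only what shows in the picture. A call takes as long as a camera call. They do not tell look-alikes from the thing itself.
- trace(camera, query): "region" (400x640 bool, what is visible of it) and "bbox" ([centre column, centre row, width, height] in pixels, round what is visible of it).
- mark_of(camera, query): "point" ([column, row] in pixels: a listed point, or the origin of a listed thing).
The state is a dict: "time_s": time; "joints": joint angles; "dq": joint speeds; "tau": joint torques, N m; "position": TCP position; "tcp_rot": TCP orientation; "ft_force": force on the tool from outside, world axes, zero at the start; "moment": the same for the moment, N m; "finger_gap": opening from 0.0 (shut) to 1.0 (fully open).
Only numpy, scipy, OpenCV 4.12 (cv2) and the standard library are available. Lean on these libraries where they do the work, as an engineer would, in place of code of your own. Each camera call takes 0.05 s, during which the arm holds its last target.

TASK

Pick up the saddle-shaped parts caddy and drape it astride the horizontal bar of the stand, one pocket on each side, so that its bridge drops fully down into the bar's narrow neck instead of riding on the thick part. Leave it hanging there level, square to the bar and at rest, without disturbing the open carton or the tin.

Things in the scene. Friction and masses are not known exactly. Their poses are not given: they have to be found in the camera images.
- caddy: Loose aluminium saddle caddy, 134 (x) x 70 (y) x 122 mm high, 250-490 g, same when turned half round; starts upright. Origin: centre of underside. Gabled bridge 44 mm long in y; its underside slopes fall 25 degrees from a ridge along y at x 0, z 72. Legs' inner faces at x +-23, open below, z 0 to 61. Outside them two pockets, 45 mm high, to x +-67.
- caddy_grip (a point): Where to pinch the caddy: centre of the black upright grip block on its roof, 100 mm above the caddy's underside. The block is 36 mm (x) by 12 mm (y) and runs from the roof (z 76) to z 122; pinch it along y, fingertips above z 78. Axes as the caddy.
- stand: Fixed grey steel stand. Origin: centre of the underside of its base plate (120 x 270 x 12 mm). Two posts at y +-120 end in dark clamp blocks 46 (x) x 22 (y) mm, tops at z 162, which hold a turned steel bar along y. The caddy's origin is at stand z 86 when riding on the thick bar, z 78 when seated in the neck.
- bar_line (a point): Point on the bar's axis midway between the posts, 140 mm above the stand's underside; bar along y. The bar is 32 mm thick, 380 long; one neck, 18 mm thick, 50 long, with square shoulders, is turned into it. The bar is clamped differently each time: the neck's centre is anywhere from y -40 to +40 of this point and is not measured; find it by touch or eye.
- carton: Bystander: open white paper carton, 60 x 60 x 70 mm, 250 g, loose. Origin: centre of its underside.
- tin: Bystander: closed plain steel tin, 48 mm in diameter, 60 mm high, 250 g, loose. Origin: centre of its underside.
Not all that is in view belongs to the job. There is more than one size of the caddy; the job needs the larger.

How it is judged:
By the outcome, as a careful person would: the job done as asked, in the order asked, and still so for the second after the job is handed in, with the robot touching nothing.
It also fails if it takes over 51 s, if anything falls off the work surface, if the arm or the gripper's body presses on something with over 40 N, if the wrist force passes 120 N, or if a joint passes its speed limit or range.

## Working session

There is one attempt and no reset: what is moved stays moved. The work goes in short steps, Python scripts to look and compute and a tool call to move; the robot and the scene stay as the last step left them, time stands still between calls to the robot, and variables do not carry over. Pictures are saved under pics/ and viewed, and the job is handed in when it is done.

Besides the shell and the picture viewer there is one more tool, called after "Call:" by a JSON object that holds its "name" and its "arguments". carry_out: Moves the arm, as the interface text tells. Its arguments: {"type":"object","properties":{"series":{"type":"array","items":{"type":"object","properties":{"linear":{"type":"array","items":{"type":"number"}},"turn":{"type":"array","items":{"type":"number"}},"jaw":{"type":"number"}}}},"force":{"type":"number"}},"required":["series"]}

```bash
ls; mkdir -p pics; python3 - <<'E'
from plant import *
import cv2
print(observe())
for n in ["scene","top","wrist"]:
    im=camera(n); cv2.imwrite(f"pics/{n}0.png",im[:,:,::-1])
    p=camera_params(n); print(n,p)
    for q in ["caddy","caddy_grip","stand","bar_line","carton","tin"]:
        for r in mark_of(n,q)[:4]: print(n,q,"pt",r["point"],round(r["p"],2))
E
```

```text
pics
{'time_s': 0.0, 'joints': array([-1.21582277,  0.6293093 ,  0.03843741,  1.51833578, -0.02699072,
        0.99631135, -0.02000442]), 'dq': array([-1.80698329e-04, -6.46796430e-05,  3.51635737e-04, -1.79005378e-04,
        6.77137013e-04,  6.49597594e-04,  9.73134489e-04]), 'tau': array([-4.51516344e-04, -5.49720991e+01,  1.14348326e+00, -1.86632967e+01,
       -5.21938456e-02,  2.37957132e-02,  1.61754510e-04]), 'position': array([265.2797173 , 592.88078604, 301.78806099]), 'tcp_rot': array([-6.56001450e-01, -3.07197046e+00,  2.84386532e-03]), 'ft_force': array([ 0.32096759,  0.24966289, -0.06258759]), 'moment': array([0.00038273, 0.05026371, 0.06124547]), 'finger_gap': 1.0011720384754974}
scene {'fx': 473.2065174127096, 'fy': 473.2065174127096, 'cx': 320.4751198541448, 'cy': 201.63840084057688, 'T': array([[ 7.24883983e-01,  3.60439932e-01, -5.87048777e-01,
         1.06210236e+03],
       [ 6.88785009e-01, -3.65773636e-01,  6.25927199e-01,
        -5.30203992e+02],
       [ 1.08821914e-02, -8.58074998e-01, -5.13409072e-01,
         5.61846516e+02],
       [ 0.00000000e+00,  0.
[... 767 characters left out ...]

top caddy pt [419.1, 212.8] 0.83
top caddy pt [362.3, 231.0] 0.72
top caddy_grip pt [359.6, 231.9] 0.88
top caddy_grip pt [430.5, 209.4] 0.65
top stand pt [240.6, 230.8] 0.75
top carton pt [430.4, 214.9] 0.21
top tin pt [319.0, 278.2] 0.76
wrist {'fx': 311.2900401833474, 'fy': 311.2900401833474, 'cx': 319.71395769207646, 'cy': 199.85885634047972, 'mount': array([[ 2.14556480e-04, -9.64531461e-01, -2.63967827e-01,
         7.67305356e+01],
       [ 9.99999916e-01,  2.98902786e-04, -2.79369950e-04,
         1.39776997e-01],
       [ 3.48361826e-04, -2.63967745e-01,  9.64531445e-01,
        -8.15852917e+01],
       [ 0.00000000e+00,  0.00000000e+00,  0.00000000e+00,
         1.00000000e+00]])}
```

View pics/scene0.png

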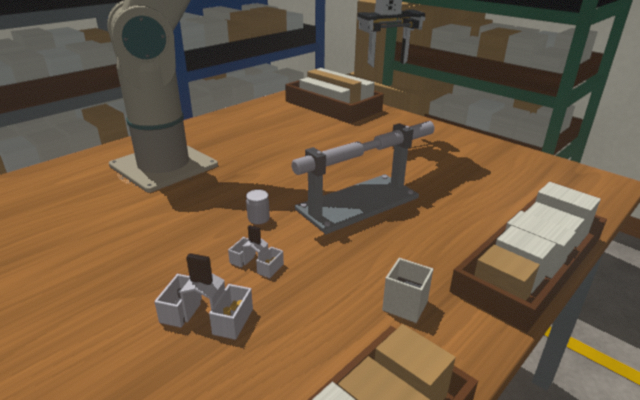

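View pics/top0.png

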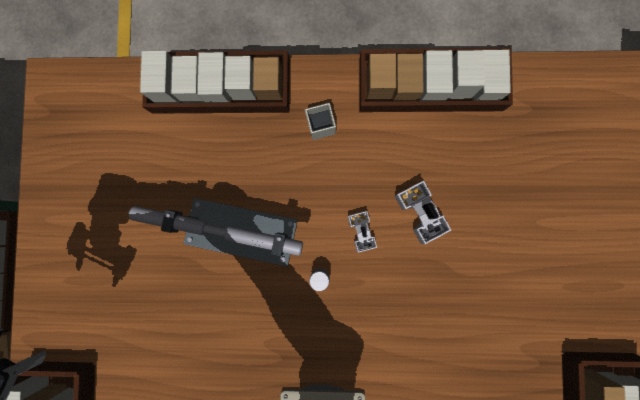

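View pics/wrist0.png

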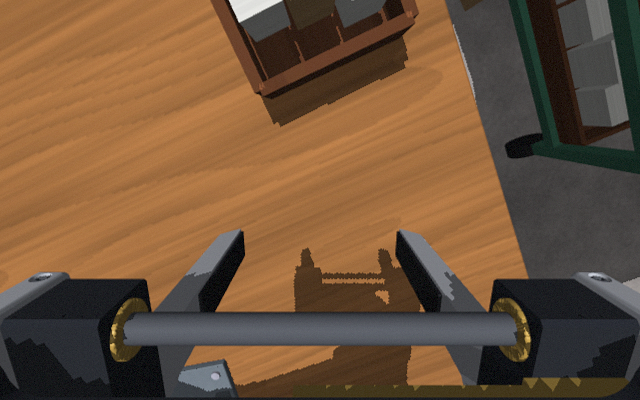

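```bash
cat > h.py <<'E'
import numpy as np, cv2
from scipy.spatial.transform import Rotation as R
def ray(P,uv,T=None):
    T=P["T"] if T is None else T
    d=np.array([(uv[0]-P["cx"])/P["fx"],(uv[1]-P["cy"])/P["fy"],1.])
    return T[:3,3],T[:3,:3]@d
def atz(P,uv,z,T=None):
    o,d=ray(P,uv,T); return o+d*(z-o[2])/d[2]
def tri(rays):
    A=np.zeros((3,3));b=np.zeros(3)
    for o,d in rays:
        d=d/np.linalg.norm(d);M=np.eye(3)-np.outer(d,d);A+=M;b+=M@o
    return np.linalg.solve(A,b)
def proj(P,X,T=None):
    T=P["T"] if T is None else T
    c=(np.asarray(X)-T[:3,3])@T[:3,:3]
    return np.c_[P["fx"]*c[:,0]/c[:,2]+P["cx"],P["fy"]*c[:,1]/c[:,2]+P["cy"]]
def wristT(s,P):
    T=np.eye(4);T[:3,:3]=R.from_rotvec(s["tcp_rot"]).as_matrix();T[:3,3]=s["position"]
    return T@P["mount"]
E
python3 - <<'E'
import cv2
a=cv2.imread("pics/top0.png")
cv2.imwrite("pics/t1.png",cv2.resize(a[170:260,330:470],None,fx=5.5,fy=5.5,interpolation=cv2.INTER_CUBIC))
cv2.imwrite("pics/t2.png",cv2.resize(a[190:270,120:310],None,fx=4.2,fy=4.2,interpolation=cv2.INTER_CUBIC))
a=cv2.imread("pics/scene0.png")
cv2.imwrite("pics/s1.png",cv2.resize(a[215:345,140:300],None,fx=4.5,fy=4.5,interpolation=cv2.INTER_CUBIC))
cv2.imwrite("pics/s2.png",cv2.resize(a[110:240,280:450],None,fx=4.5,fy=4.5,interpolation=cv2.INTER_CUBIC))
E
```

```text
(no output)
```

View pics/t1.png

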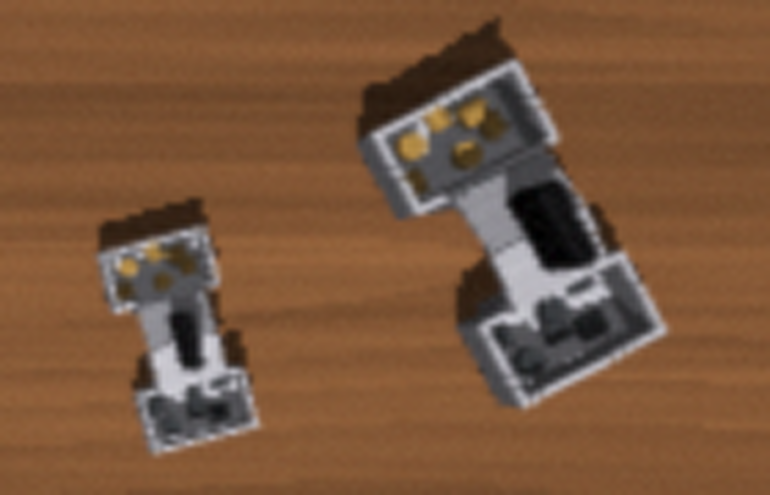

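View pics/t2.png

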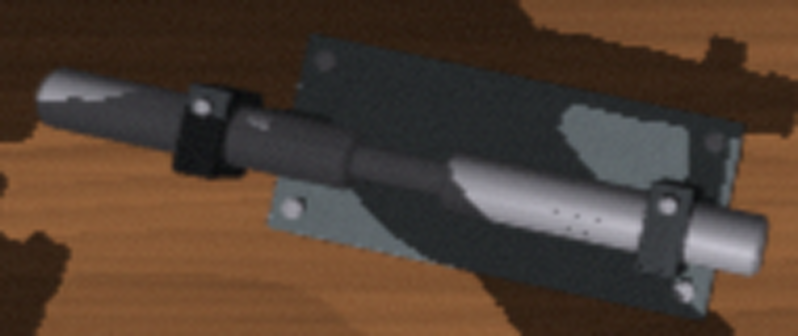

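View pics/s1.png

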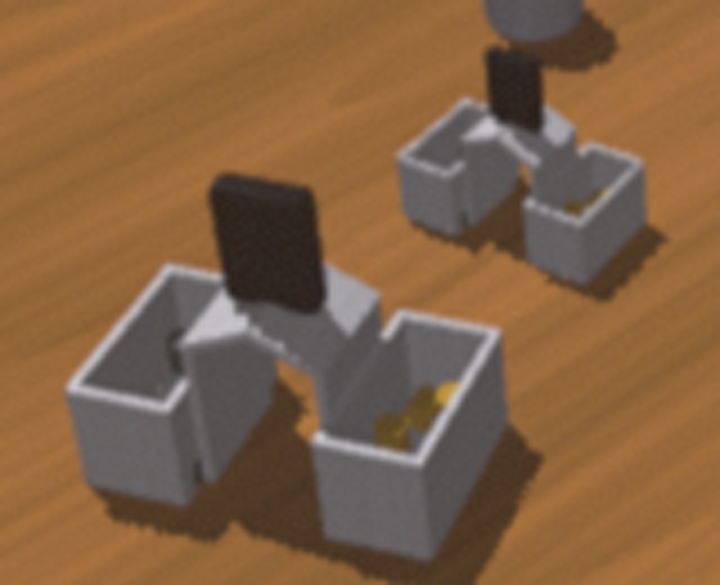

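View pics/s2.png

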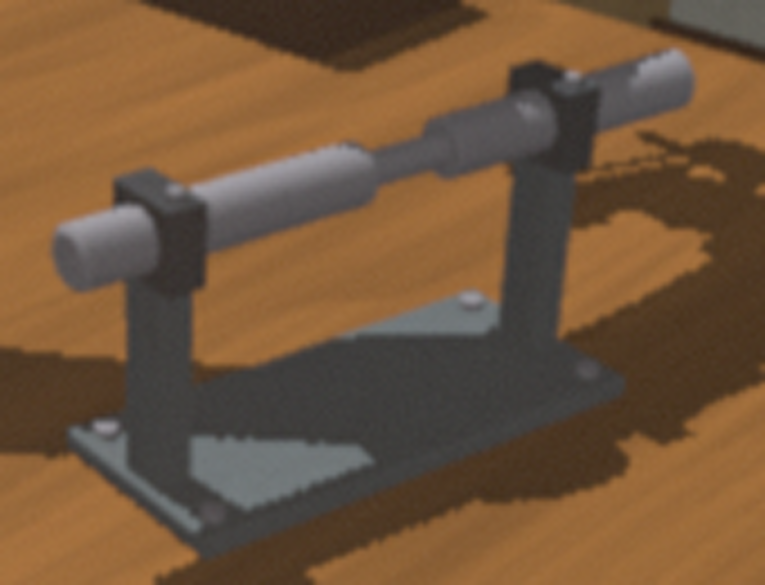

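```bash
cat > fit.py <<'E'
from plant import *
from h import *
from scipy.optimize import least_squares
Pt,Ps=camera_params("top"),camera_params("scene")
t1=lambda u:(330+u[0]/5.5-.4,170+u[1]/5.5-.4)
t2=lambda u:(120+u[0]/4.2-.4,190+u[1]/4.2-.4)
s1=lambda u:(140+u[0]/4.5-.4,215+u[1]/4.5-.4)
s2=lambda u:(280+u[0]/4.5-.4,110+u[1]/4.5-.4)
def W(p,X):
    X=np.asarray(X,float);c,s=np.cos(p[2]),np.sin(p[2])
    return np.c_[p[0]+c*X[:,0]-s*X[:,1],p[1]+s*X[:,0]+c*X[:,1],X[:,2]]
def fit(A,B,p0):
    f=lambda p:np.r_[(proj(Pt,W(p,[a[0] for a in A]))-[a[1] for a in A]).ravel(),(proj(Ps,W(p,[a[0] for a in B]))-[a[1] for a in B]).ravel()]
    r=least_squares(f,p0); print(r.x[:2],np.degrees(r.x[2]),"res",np.round(r.fun.reshape(-1,2),1).tolist()); return r.x
c=fit([((67,35,45),t1((372,135))),((67,-35,45),t1((516,60))),((-67,35,45),t1((515,402))),((-67,-35,45),t1((662,325)))],
 [((67,35,45),s1((498,328))),((67,-35,45),s1((425,458))),((-67,-35,45),s1((70,388))),((-67,35,45),s1((168,268))),((67,-35,0),s1((430,555)))],[500,-280,.4])
s=fit([((60,135,12),t2((312,37))),((60,-135,12),t2((743,125))),((-60,-135,12),t2((708,314))),((-60,135,12),t2((270,228)))],
 [((-60,-135,12),s2((70,435))),((60,-135,12),s2((205,545))),((60,135,12),s2((625,380)))],[450,200,-.2])
for u in [(350,162),(448,182)]:
    w=atz(Pt,t2(u),150); print("shoulder",w, "stand y",-np.sin(s[2])*(w[0]-s[0])+np.cos(s[2])*(w[1]-s[1]),np.cos(s[2])*(w[0]-s[0])+np.sin(s[2])*(w[1]-s[1]))
print("grip",W(c,[(0,0,100)]),"bar",W(s,[(0,0,140)]))
E
python3 fit.py
python3 - <<'E'
import sys;sys.path.insert(0,'.')
from plant import *
from h import *
P=camera_params("top")
print("tin",atz(P,(319,281),60))
print("cartontop",atz(P,(320,116),70))
print(R.from_rotvec(observe()["tcp_rot"]).as_matrix())
E
```

```text
[ 537.11884397 -239.17090574] 28.565124490545557 res [[-0.1, 0.5], [-0.5, 0.3], [1.6, 1.7], [1.0, 1.7], [1.4, 0.2], [0.0, 1.3], [-0.4, 0.2], [0.6, -0.9], [1.3, 0.9]]
[488.45967745 207.69290376] -10.86242957924368 res [[-0.2, -0.6], [1.3, -0.9], [0.1, 1.6], [-0.3, 0.5], [-0.8, -0.5], [1.0, 0.1], [0.8, -0.4]]
shoulder [497.01899352 254.78744573 150.        ] stand y 47.86374135600741 -0.4690828143119994
shoulder [487.228155   204.17871831 150.        ] stand y -3.6833022751436846 -0.5472031035798477
grip [[ 537.11884397 -239.17090574  100.        ]] bar [[488.45967745 207.69290376 140.        ]]
tin [375.1327746    8.65966441  60.        ]
cartontop [763.77755125   8.21704978  70.        ]
[[-9.12747990e-01  4.08523080e-01  1.19374497e-06]
 [ 4.08523080e-01  9.12747988e-01  5.57154828e-05]
 [ 2.16714723e-05  5.13418673e-05 -9.99999998e-01]]
```

Call:
{"name": "carry_out", "arguments": {"series": [{"linear":[-0.02,-0.014,-0.001],"turn":[0,0,0],"jaw":0},{"linear":[-0.036,-0.024,-0.002],"turn":[0,0,0],"jaw":0},{"linear":[-0.036,-0.024,-0.002],"turn":[0,0,0],"jaw":0},{"linear":[-0.036,-0.024,-0.002],"turn":[0,0,0],"jaw":0},{"linear":[-0.036,-0.024,-0.002],"turn":[0,0,0],"jaw":0},{"linear":[-0.036,-0.024,-0.002],"turn":[0,0,0],"jaw":0},{"linear":[-0.036,-0.024,-0.002],"turn":[0,0,0],"jaw":0},{"linear":[-0.036,-0.024,-0.002],"turn":[0,0,0],"jaw":0},{"linear":[-0.036,-0.024,-0.002],"turn":[0,0,0],"jaw":0},{"linear":[-0.03,-0.024,-0.002],"turn":[0,0,0],"jaw":0},{"linear":[-0.018,-0.014,-0.001],"turn":[0,0,0],"jaw":0},{"linear":[0,0,0],"turn":[0,0,-6.6],"jaw":0},{"linear":[0,0,0],"turn":[0,0,-6.6],"jaw":0},{"linear":[0,0,0],"turn":[0,0,0],"jaw":0},{"linear":[0,0,0],"turn":[0,0,0],"jaw":0}], "force": 50}}

```text
time_s: 2.55
position: [490.8, 225.2, 322.7]
tcp_rot: [-0.303, -3.127, -0.0]
ft_force: [-0.4, -0.1, -0.4]
finger_gap: 0.999
```

```bash
python3 - <<'E'
from plant import *
from h import *
s=observe(); im=camera("wrist"); cv2.imwrite("pics/w1.png",im[:,:,::-1]); P=camera_params("wrist"); T=wristT(s,P)
np.save("w1T.npy",T)
print(s["position"],R.from_rotvec(s["tcp_rot"]).as_matrix().round(3),s["ft_force"])
cv2.imwrite("pics/w1b.png",cv2.resize(im[100:300,120:520,::-1],None,fx=2,fy=2))
E
```

```text
[490.79175865 225.17358569 322.72095656] [[-0.981  0.192  0.   ]
 [ 0.192  0.981  0.   ]
 [ 0.     0.    -1.   ]] [-0.44396905 -0.07503109 -0.43686341]
```

View pics/w1.png

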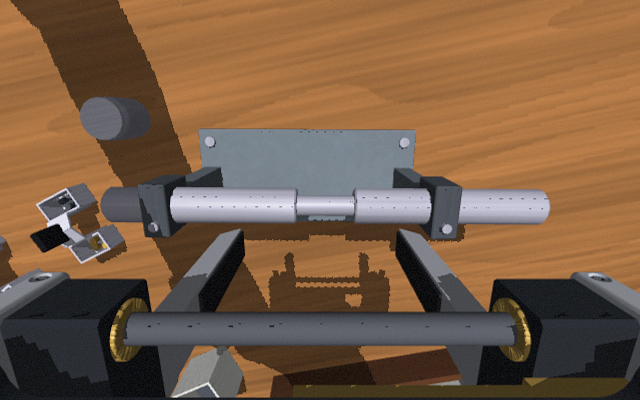

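```bash
python3 - <<'E'
import cv2
a=cv2.imread("pics/w1.png"); cv2.imwrite("pics/w1c.png",cv2.resize(a[165:255,140:300+180],(800,212),interpolation=cv2.INTER_CUBIC))
cv2.imwrite("pics/w1d.png",cv2.resize(a[180:230,280:370],(720,400),interpolation=cv2.INTER_CUBIC))
E
```

```text
(no output)
```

View pics/w1c.png

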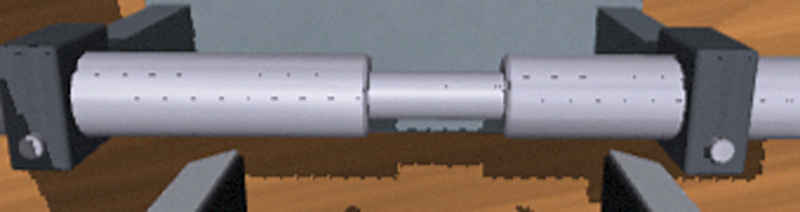

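View pics/w1d.png

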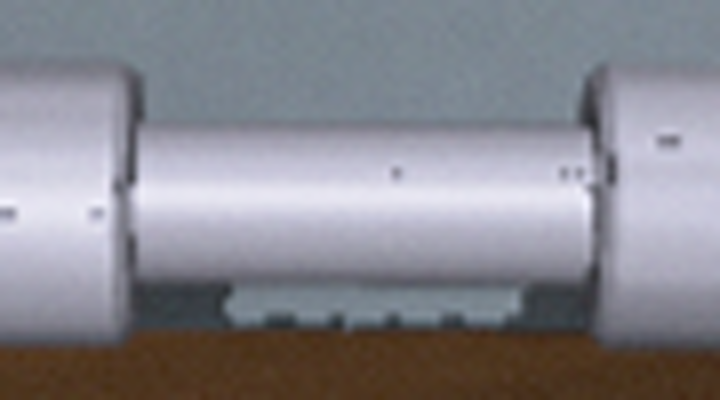

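```bash
python3 - <<'E'
from plant import *
from h import *
a=cv2.imread("pics/w1.png").astype(int); P=camera_params("wrist");T=np.load("w1T.npy")
L=[];U=[];Dn=[]
from scipy.optimize import least_squares
cols=list(range(185,290,7))+list(range(362,425,7))
g=cv2.GaussianBlur(a.astype(np.float32),(3,3),0)[:,:,0] # blue
for c in cols:
    d=np.diff(g[178:235,c]); 
    # top edge strongest rise rows178-200, bottom edge strongest fall 210-235
    u=178+np.argmax(np.abs(d[:22]))+.5; l=210+np.argmin(d[32:])+.5
    U.append(u);Dn.append(l)
print(np.round(U),np.round(Dn))
# fit axis: line z=140, x=x0+k(y-y0): silhouette tangents radius16
o=T[:3,3]
def f(p):
    e=np.array([p[1],1,0]);e/=np.linalg.norm(e);A=np.array([p[0],225,p[2]]);r=[]
    for c,u,l in zip(cols,U,Dn):
        for row,sg in((u,1),(l,-1)):
            _,d=ray(P,(c,row),T);n=np.cross(e,d);n/=np.linalg.norm(n)
            r.append(abs(n@(A-o))-16)
    return r
r=least_squares(lambda p:f([p[0],p[1],140]),[490,-0.0],loss="soft_l1");print(r.x,np.degrees(np.arctan(r.x[1])),np.round(r.fun,1))
r3=least_squares(f,[490,-0.0,140],loss="soft_l1");print("free z",r3.x)
k=r.x[1]
for u in[(296,203),(354.7,203)]:
    print(atz(P,u,155,T))
for u in[(296,222),(354.7,222)]:
    print(atz(P,u,140,T))
for n,q in(("bar_line","bar_line"),):
    for m in mark_of("wrist",q)[:2]: print(m, atz(P,m["point"],140,T))
E
```

```text
[186. 186. 186. 186. 186. 186. 190. 190. 190. 190. 190. 198. 190. 190.
 190. 198. 190. 198. 190. 190. 188. 188. 188. 188.] [222. 222. 222. 222. 222. 222. 222. 222. 222. 222. 222. 222. 222. 222.
 222. 222. 222. 222. 222. 222. 222. 224. 222. 222.]
[4.91229010e+02 2.01952458e-01] 11.417456976605711 [-0.2 -0.9 -0.2 -0.9 -0.2 -0.9 -0.1 -1.  -0.1 -1.  -0.1 -0.2 -2.7 -1.1
 -2.6 -0.3 -2.6 -1.2 -2.6 -1.2 -2.5 -1.2 -9.5 -1.3 -2.4 -0.4 -2.4 -0.5
 -3.2 -0.5 -9.9 -0.9 -2.8 -1.  -9.8 -1.  -2.7 -1.  -2.7 -1.1  0.  -1.1
  0.1 -0.3  0.1 -1.2 -0.7 -1.2]
free z [4.98844259e+02 2.02602002e-01 1.16388164e+02]
[481.34643803 206.9997893  155.        ]
[490.71744922 254.96733649 155.        ]
[502.64129003 201.26458959 140.        ]
[512.74507307 252.98417155 140.        ]
{'point': [299.3, 204.6], 'p': 0.76} [487.30258111 207.56679053 140.        ]
```

Call:
{"name": "carry_out", "arguments": {"series": [{"linear":[-0.006,-0.019,0.001],"turn":[0,0,0],"jaw":0},{"linear":[-0.0115,-0.038,0.002],"turn":[0,0,0],"jaw":0},{"linear":[-0.0115,-0.038,0.002],"turn":[0,0,0],"jaw":0},{"linear":[-0.0115,-0.038,0.002],"turn":[0,0,0],"jaw":0},{"linear":[-0.0115,-0.038,0.002],"turn":[0,0,0],"jaw":0},{"linear":[-0.0115,-0.038,0.002],"turn":[0,0,0],"jaw":0},{"linear":[-0.0115,-0.038,0.002],"turn":[0,0,0],"jaw":0},{"linear":[-0.0115,-0.038,0.002],"turn":[0,0,0],"jaw":0},{"linear":[-0.0115,-0.038,0.002],"turn":[0,0,0],"jaw":0},{"linear":[-0.0115,-0.038,0.002],"turn":[0,0,0],"jaw":0},{"linear":[-0.0115,-0.038,0.002],"turn":[0,0,0],"jaw":0},{"linear":[-0.0115,-0.038,0.002],"turn":[0,0,0],"jaw":0},{"linear":[-0.002,-0.0097,0.001],"turn":[0,0,0],"jaw":0},{"linear":[0,0,0],"turn":[0,0,-7.9],"jaw":0},{"linear":[0,0,0],"turn":[0,0,-7.9],"jaw":0},{"linear":[0,0,0],"turn":[0,0,-7.9],"jaw":0},{"linear":[0,0,0],"turn":[0,0,-7.9],"jaw":0},{"linear":[0,0,0],"turn":[0,0,-8.0],"jaw":0},{"linear":[0,0,0],"turn":[0,0,0],"jaw":0},{"linear":[0,0,0],"turn":[0,0,0],"jaw":0}]}}

```text
time_s: 4.65
position: [538.3, -238.3, 298.6]
tcp_rot: [0.774, -3.045, -0.001]
ft_force: [-0.2, -0.3, 0.3]
finger_gap: 0.998
```

```bash
python3 - <<'E'
from plant import *
from h import *
s=observe(); im=camera("wrist"); cv2.imwrite("pics/w2.png",im[:,:,::-1]); P=camera_params("wrist"); T=wristT(s,P)
np.save("w2T.npy",T)
print(s["position"],R.from_rotvec(s["tcp_rot"]).as_matrix().round(3),s["ft_force"])
cv2.imwrite("pics/w2b.png",cv2.resize(im[100:300,190:450,::-1],None,fx=3,fy=3,interpolation=cv2.INTER_CUBIC))
E
```

```text
[ 538.33683696 -238.28170604  298.62231785] [[-0.879 -0.477 -0.   ]
 [-0.477  0.879  0.   ]
 [-0.     0.    -1.   ]] [-0.16501461 -0.26368658  0.25133382]
```

View pics/w2b.png

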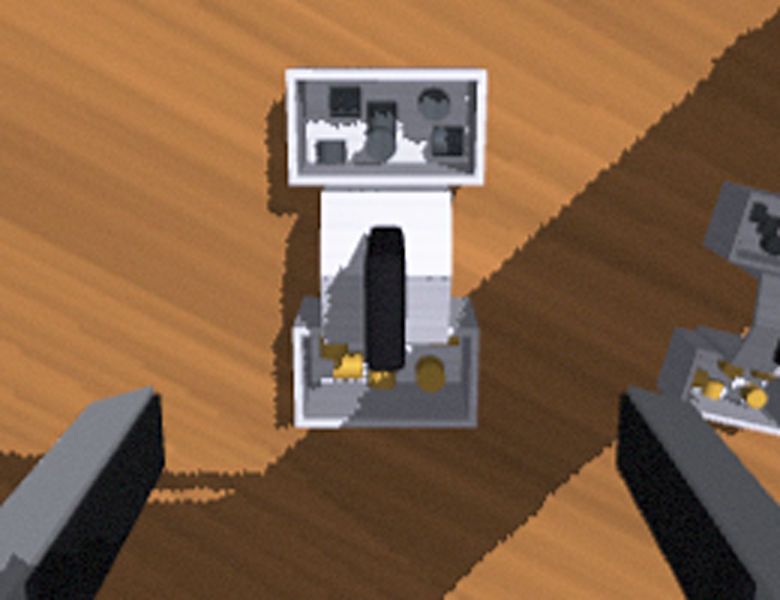

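```bash
python3 - <<'E'
from plant import *
from h import *
P=camera_params("wrist");T=np.load("w2T.npy")
q=lambda u,v:(190+u/3-.33,100+v/3-.33)
n=[atz(P,q(286,69),45,T),atz(P,q(487,69),45,T),atz(P,q(293,427),45,T),atz(P,q(478,427),45,T)]
for x in n: print(x)
print("mid",np.mean(n,0)); a=(n[2]+n[3]-n[0]-n[1]); print(np.degrees(np.arctan2(a[1],a[0])), np.linalg.norm(a)/2,np.linalg.norm(n[0]-n[1]),np.linalg.norm(n[2]-n[3]))
print(atz(P,q(386,227),122,T))
E
```

```text
[ 495.29169962 -302.81262653   45.        ]
[ 461.84392336 -241.26811634   45.        ]
[ 613.89393032 -239.77229767   45.        ]
[ 579.76839233 -176.95230681   45.        ]
mid [ 537.69948641 -240.20133684   45.        ]
28.29993094836869 134.3172230648003 70.04627378541463 71.49058396123095
[ 514.73459555 -252.3066578   122.        ]
```

```bash
python3 - <<'E'
from plant import *
from h import *
from fit import W
P=camera_params("wrist");T=np.load("w2T.npy");Pt=camera_params("top")
p=[537.6,-240.1,np.radians(28.4)]
B=[(x,y,z) for z in(78,122) for x,y in((18,6),(18,-6),(-18,-6),(-18,6))]
a=cv2.imread("pics/w2b.png");uv=(proj(P,W(p,B),T)-[190,100]+.33)*3
t=cv2.imread("pics/t1.png");ut=(proj(Pt,W(p,B))-[330,170]+.4)*5.5
for im,k in((a,uv),(t,ut)):
    for s,c in((0,(0,255,0)),(4,(0,0,255))): cv2.polylines(im,[k[s:s+4].astype(int)],True,c,1)
cv2.imwrite("pics/ov.png",a[150:450,200:560]);cv2.imwrite("pics/ov2.png",t)
E
```

```text
[ 537.11884397 -239.17090574] 28.565124490545557 res [[-0.1, 0.5], [-0.5, 0.3], [1.6, 1.7], [1.0, 1.7], [1.4, 0.2], [0.0, 1.3], [-0.4, 0.2], [0.6, -0.9], [1.3, 0.9]]
[488.45967745 207.69290376] -10.86242957924368 res [[-0.2, -0.6], [1.3, -0.9], [0.1, 1.6], [-0.3, 0.5], [-0.8, -0.5], [1.0, 0.1], [0.8, -0.4]]
shoulder [497.01899352 254.78744573 150.        ] stand y 47.86374135600741 -0.4690828143119994
shoulder [487.228155   204.17871831 150.        ] stand y -3.6833022751436846 -0.5472031035798477
grip [[ 537.11884397 -239.17090574  100.        ]] bar [[488.45967745 207.69290376 140.        ]]
```

View pics/ov.png

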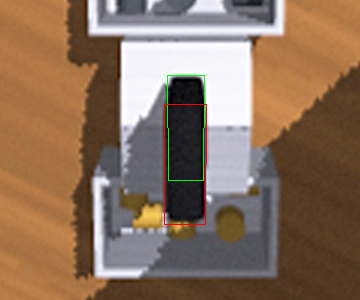

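View pics/ov2.png

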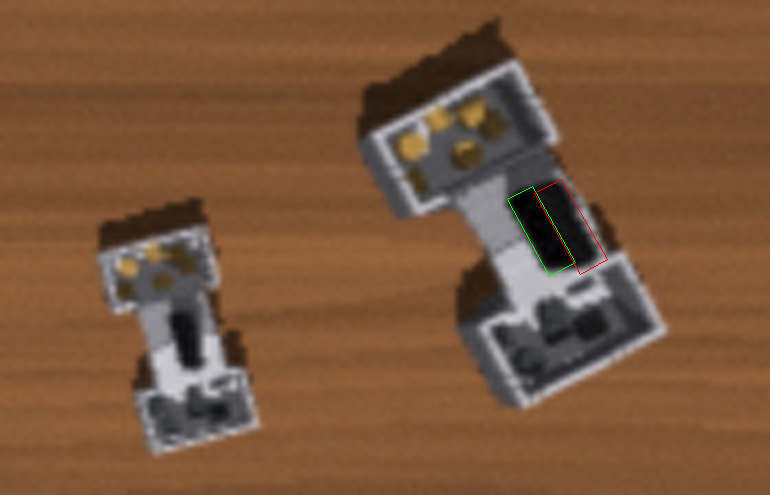

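Call:
{"name": "carry_out", "arguments": {"series": [{"linear":[0.0015,-0.001,0.02],"turn":[0,0,0],"jaw":0.3},{"linear":[0,0,0.03],"turn":[0,0,0],"jaw":0.3},{"linear":[0,0,0.03],"turn":[0,0,0],"jaw":0.3},{"linear":[0,0,0.025],"turn":[0,0,0],"jaw":0.3},{"linear":[0,0,0.011],"turn":[0,0,0],"jaw":0.3},{"linear":[0,0,0.005],"turn":[0,0,0],"jaw":0.3},{"linear":[0,0,0],"turn":[0,0,0],"jaw":0.3},{"linear":[0,0,0],"turn":[0,0,0],"jaw":1},{"linear":[0,0,0],"turn":[0,0,0],"jaw":1},{"linear":[0,0,0],"turn":[0,0,0],"jaw":1},{"linear":[0,0,0],"turn":[0,0,0],"jaw":1},{"linear":[0,0,0],"turn":[0,0,0],"jaw":1},{"linear":[0,0,0],"turn":[0,0,0],"jaw":1},{"linear":[0,0,0],"turn":[0,0,0],"jaw":1}], "force": 50}}

```text
time_s: 6.1
position: [537.4, -240.5, 177.7]
tcp_rot: [0.778, -3.044, -0.0]
ft_force: [-0.6, -0.1, 0.0]
finger_gap: 0.142
```

```bash
python3 - <<'E'
from plant import *
from h import *
s=observe(); im=camera("scene"); cv2.imwrite("pics/s3.png",im[:,:,::-1][120:360,100:420].repeat(2,0).repeat(2,1))
print(s["position"],s["finger_gap"],s["ft_force"],s["moment"])
E
```

```text
[ 537.43948135 -240.51595768  177.65648886] 0.14196117196910016 [-0.57502595 -0.06726158  0.01347978] [0.03699271 0.01851725 0.01363363]
```

View pics/s3.png

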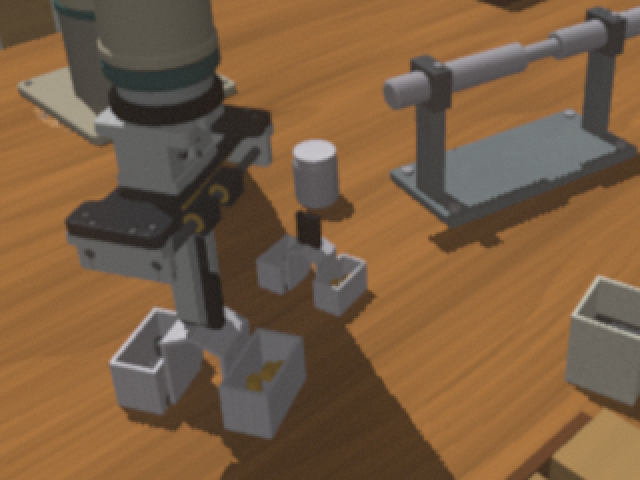

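Call:
{"name": "carry_out", "arguments": {"series": [{"linear":[0,0,-0.005],"turn":[0,0,0],"jaw":1},{"linear":[0,0,-0.015],"turn":[0,0,0],"jaw":1},{"linear":[0,0,-0.025],"turn":[0,0,0],"jaw":1},{"linear":[0,0,-0.03],"turn":[0,0,0],"jaw":1},{"linear":[0,0,-0.03],"turn":[0,0,0],"jaw":1},{"linear":[0,0,-0.03],"turn":[0,0,0],"jaw":1},{"linear":[0,0,-0.025],"turn":[0,0,0],"jaw":1},{"linear":[0,0,-0.02],"turn":[0,0,0],"jaw":1},{"linear":[0,0,-0.01],"turn":[0,0,0],"jaw":1},{"linear":[0,0,0],"turn":[0,0,0],"jaw":1},{"linear":[0,0,0],"turn":[0,0,0],"jaw":1}], "force": 60}}

```text
time_s: 7.25
position: [536.9, -240.3, 366.6]
tcp_rot: [0.778, -3.042, -0.002]
ft_force: [-0.6, -0.7, -3.1]
finger_gap: 0.122
```

```bash
python3 - <<'E'
from plant import *
from h import *
s=observe(); im=camera("scene"); cv2.imwrite("pics/s4.png",im[:,:,::-1][60:300,60:380].repeat(2,0).repeat(2,1))
im=camera("wrist"); cv2.imwrite("pics/w4.png",im[:,:,::-1])
print(s["position"],s["finger_gap"],s["ft_force"],s["moment"],R.from_rotvec(s["tcp_rot"]).as_matrix().round(4))
E
```

```text
[ 536.86419098 -240.28528118  366.62089904] 0.12237717665052407 [-0.55939832 -0.70862191 -3.12419149] [0.09247427 0.02757342 0.01347666] [[-8.772e-01 -4.801e-01 -1.800e-03]
 [-4.801e-01  8.772e-01  7.000e-04]
 [ 1.300e-03  1.500e-03 -1.000e+00]]
```

View pics/s4.png

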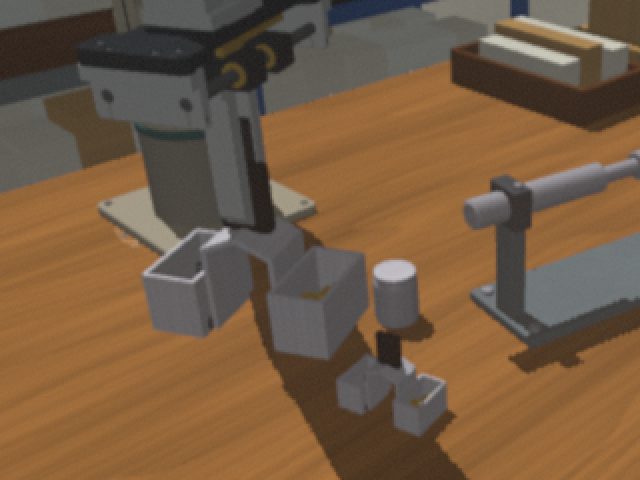

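View pics/w4.png

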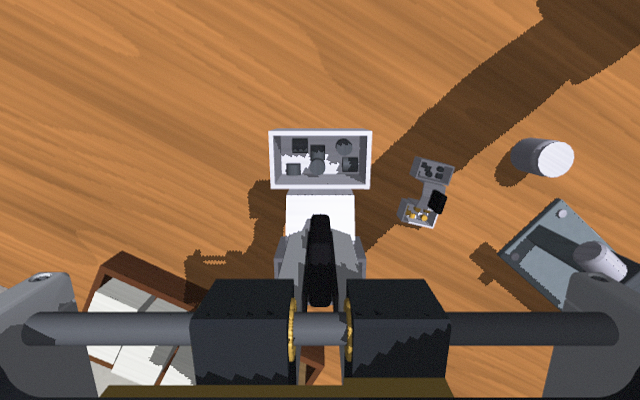

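```bash
cat > chk.py <<'E'
from plant import *
from h import *
P=camera_params("wrist");M=P["mount"]
def rel(f,q=None):
    a=cv2.imread(f)
    X=[(67,35,45),(67,-35,45),(23,-35,45),(23,35,45)]
    # tool coords: x=cx, y=cy, z=177.7-cz (tool x = -caddy x)
    uv=proj(P,[(x,y,177.7-z) for x,y,z in X],M);print(uv.round(1).tolist())
    cv2.polylines(a,[np.round(uv*1).astype(int)],True,(0,0,255),1)
    uv=proj(P,[(x,y,177.7-122) for x,y in((18,6),(18,-6))],M);print(uv.round(1).tolist())
    cv2.imwrite("pics/chk.png",cv2.resize(a[110:260,240:400],None,fx=4,fy=4,interpolation=cv2.INTER_CUBIC))
if __name__=="__main__":
    import sys; rel(sys.argv[1])
E
python3 chk.py pics/w4.png
```

```text
[[371.8, 129.6], [267.6, 129.6], [270.4, 193.1], [369.0, 193.1]]
[[332.3, 242.7], [307.0, 242.7]]
```

View pics/chk.png

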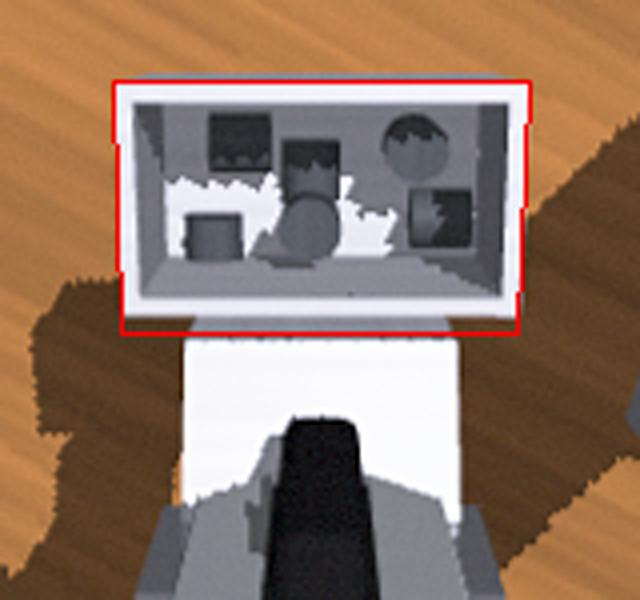

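Call:
{"name": "carry_out", "arguments": {"series": [{"linear":[0,0,0],"turn":[0,0,8],"jaw":1},{"linear":[0,0,0],"turn":[0,0,8],"jaw":1},{"linear":[0,0,0],"turn":[0,0,8],"jaw":1},{"linear":[0,0,0],"turn":[0,0,8],"jaw":1},{"linear":[0,0,0],"turn":[0,0,8],"jaw":1},{"linear":[0.0034,0.0113,0],"turn":[0,0,0],"jaw":1},{"linear":[0.0079,0.0264,0],"turn":[0,0,0],"jaw":1},{"linear":[0.0113,0.0377,0],"turn":[0,0,0],"jaw":1},{"linear":[0.0113,0.0377,0],"turn":[0,0,0],"jaw":1},{"linear":[0.0113,0.0377,0],"turn":[0,0,0],"jaw":1},{"linear":[0.0113,0.0377,0],"turn":[0,0,0],"jaw":1},{"linear":[0.0113,0.0377,0],"turn":[0,0,0],"jaw":1},{"linear":[0.0113,0.0377,0],"turn":[0,0,0],"jaw":1},{"linear":[0.0113,0.0377,0],"turn":[0,0,0],"jaw":1},{"linear":[0.0113,0.0377,0],"turn":[0,0,0],"jaw":1},{"linear":[0.0113,0.0377,0],"turn":[0,0,0],"jaw":1},{"linear":[0.0113,0.0377,0],"turn":[0,0,0],"jaw":1},{"linear":[0.0079,0.0264,0],"turn":[0,0,0],"jaw":1},{"linear":[0.0034,0.0113,0],"turn":[0,0,0],"jaw":1},{"linear":[0,0,0],"turn":[0,0,0],"jaw":1}]}}

```text
time_s: 9.35
position: [492.2, 231.4, 367.1]
tcp_rot: [-0.301, -3.126, 0.0]
ft_force: [-0.1, -0.8, -2.4]
finger_gap: 0.125
```

Call:
{"name": "carry_out", "arguments": {"series": [{"linear":[0,0,0],"turn":[0,0,0],"jaw":1},{"linear":[0,0,0],"turn":[0,0,0],"jaw":1}]}}

```text
time_s: 9.55
position: [493.6, 227.4, 367.5]
tcp_rot: [-0.313, -3.126, 0.002]
ft_force: [-0.6, 0.8, -1.7]
finger_gap: 0.125
```

```bash
python3 - <<'E'
from plant import *
from h import *
s=observe(); im=camera("scene"); cv2.imwrite("pics/s5.png",im[:,:,::-1][40:240,220:480].repeat(3,0).repeat(3,1))
im=camera("wrist"); cv2.imwrite("pics/w5.png",im[:,:,::-1])
print(s["position"],s["finger_gap"],s["ft_force"],s["moment"],R.from_rotvec(s["tcp_rot"]).as_matrix().round(4))
E
python3 chk.py pics/w5.png
```

```text
[493.62246529 227.42211801 367.53084651] 0.1254711040424735 [-0.55030654  0.77084581 -1.71049035] [0.02084061 0.08217414 0.036829  ] [[-9.801e-01  1.986e-01 -2.000e-04]
 [ 1.986e-01  9.801e-01 -1.500e-03]
 [-1.000e-04 -1.600e-03 -1.000e+00]]
[[371.7, 129.7], [267.6, 129.6], [270.3, 193.1], [369.0, 193.2]]
[[332.2, 242.8], [306.9, 242.8]]
```

View pics/s5.png

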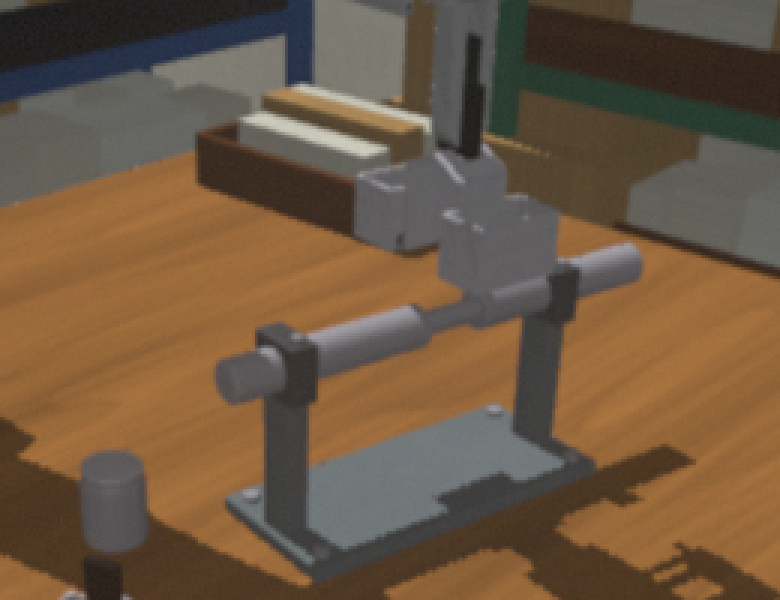

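View pics/w5.png

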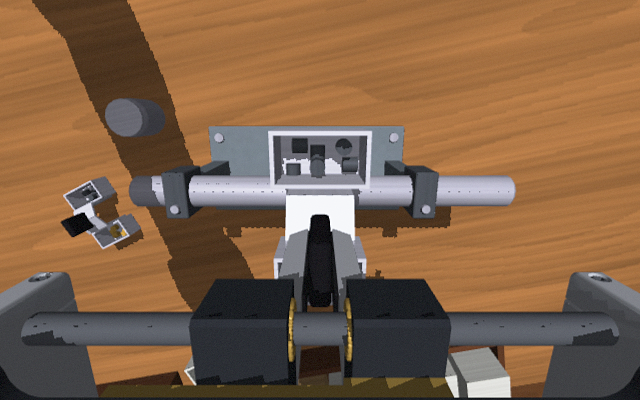

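Call:
{"name": "carry_out", "arguments": {"series": [{"linear":[0,0,0.01],"turn":[0,0,0],"jaw":1},{"linear":[0,0,0.02],"turn":[0,0,0],"jaw":1},{"linear":[0,0,0.02],"turn":[0,0,0],"jaw":1},{"linear":[0,0,0.01],"turn":[0,0,0],"jaw":1},{"linear":[0,0,0],"turn":[0,0,0],"jaw":1},{"linear":[0,0,0],"turn":[0,0,0],"jaw":1},{"linear":[0,0,0],"turn":[0,0,0],"jaw":1},{"linear":[0,0,0],"turn":[0,0,0],"jaw":1}]}}

```text
time_s: 10.45
position: [493.6, 229.9, 308.5]
tcp_rot: [0.31, 3.125, 0.001]
ft_force: [0.3, 0.0, -2.8]
finger_gap: 0.122
```

```bash
python3 - <<'E'
from plant import *
from h import *
for i in range(3):
    s=observe();print(s["position"],s["ft_force"],R.from_rotvec(s["tcp_rot"]).as_matrix()[:,1].round(4)); im=camera("scene")
cv2.imwrite("pics/s6.png",im[:,:,::-1][60:240,260:460].repeat(4,0)[:600].repeat(4,1))
E
```

```text
[493.59980033 229.88204714 308.49378732] [ 0.30346217  0.00435253 -2.7833071 ] [0.1962 0.9806 0.0011]
[493.52180799 229.86627914 308.39576871] [ 0.08096576 -0.32575876 -3.04672929] [1.962e-01 9.806e-01 9.000e-04]
[493.44155523 229.83833232 308.25892295] [ 0.15175337  0.05832729 -2.79351438] [1.961e-01 9.806e-01 7.000e-04]
```

View pics/s6.png

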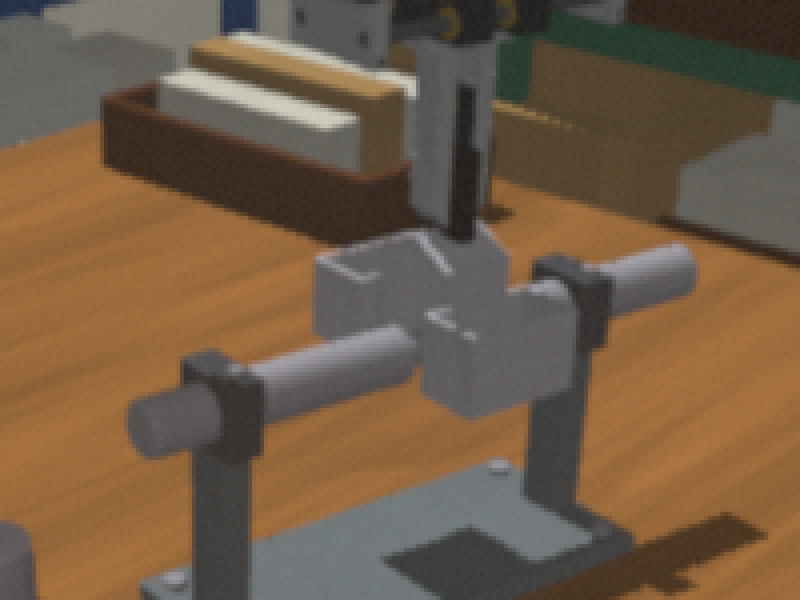

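Call:
{"name": "carry_out", "arguments": {"series": [{"linear":[0.001,0,0.008],"turn":[0,0,0],"jaw":1},{"linear":[0,0,0.012],"turn":[0,0,0],"jaw":1},{"linear":[0,0,0.01],"turn":[0,0,0],"jaw":1},{"linear":[0,0,0.006],"turn":[0,0,0],"jaw":1},{"linear":[0,0,0.002],"turn":[0,0,0],"jaw":1},{"linear":[0,0,0],"turn":[0,0,0],"jaw":1},{"linear":[0,0,0],"turn":[0,0,0],"jaw":1},{"linear":[0,0,0],"turn":[0,0,0],"jaw":1},{"linear":[0,0,0],"turn":[0,0,0],"jaw":1}]}}

```text
time_s: 11.5
position: [492.4, 230.0, 270.0]
tcp_rot: [0.309, 3.126, 0.001]
ft_force: [-0.1, -1.0, -3.3]
finger_gap: 0.127
```

```bash
python3 - <<'E'
from plant import *
from h import *
s=observe();print(s["position"],s["ft_force"],s["moment"],R.from_rotvec(s["tcp_rot"]).as_matrix()[:,1].round(4)); im=camera("wrist")
cv2.imwrite("pics/w7.png",im[:,:,::-1][130:260,200:460].repeat(3,0)[:600].repeat(3,1))
E
```

```text
[492.39533556 230.00507122 270.03516495] [-0.12328271 -0.98157066 -3.30691936] [-0.01547398  0.00470052  0.0079737 ] [1.961e-01 9.806e-01 5.000e-04]
```

View pics/w7.png

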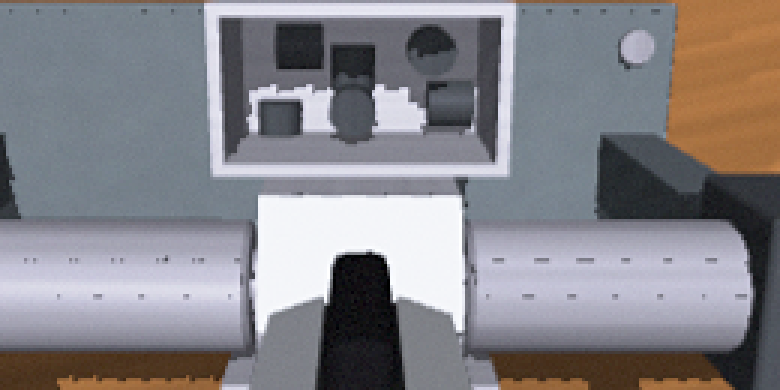

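Call:
{"name": "carry_out", "arguments": {"series": [{"linear":[0,-0.0003,0.002],"turn":[0,0,0],"jaw":1},{"linear":[0,0,0.002],"turn":[0,0,0],"jaw":1},{"linear":[0,0,0.002],"turn":[0,0,0],"jaw":1},{"linear":[0,0,0.002],"turn":[0,0,0],"jaw":1},{"linear":[0,0,0.002],"turn":[0,0,0],"jaw":1},{"linear":[0,0,0],"turn":[0,0,0],"jaw":1},{"linear":[0,0,0],"turn":[0,0,0],"jaw":1},{"linear":[0,0,0],"turn":[0,0,0],"jaw":1}]}}

```text
time_s: 12.35
position: [492.2, 229.7, 259.7]
tcp_rot: [0.31, 3.126, 0.0]
ft_force: [-0.2, 0.0, -2.6]
finger_gap: 0.125
```

Call:
{"name": "carry_out", "arguments": {"series": [{"linear":[0,0,0.001],"turn":[0,0,0],"jaw":1},{"linear":[0,0,0.001],"turn":[0,0,0],"jaw":1},{"linear":[0,0,0.001],"turn":[0,0,0],"jaw":1},{"linear":[0,0,0.001],"turn":[0,0,0],"jaw":1},{"linear":[0,0,0],"turn":[0,0,0],"jaw":1},{"linear":[0,0,0],"turn":[0,0,0],"jaw":1},{"linear":[0,0,0],"turn":[0,0,0],"jaw":1}]}}

```text
time_s: 13.05
position: [492.2, 229.6, 255.8]
tcp_rot: [0.31, 3.126, 0.0]
ft_force: [-0.3, -0.1, -0.4]
finger_gap: 0.123
```

Call:
{"name": "carry_out", "arguments": {"series": [{"linear":[0,0,0.0005],"turn":[0,0,0],"jaw":1},{"linear":[0,0,0],"turn":[0,0,0],"jaw":1},{"linear":[0,0,0],"turn":[0,0,0],"jaw":1}]}}

```text
time_s: 13.35
position: [492.2, 229.6, 255.7]
tcp_rot: [0.31, 3.126, 0.0]
ft_force: [-2.1, -1.5, 5.5]
finger_gap: 0.127
```

```bash
python3 - <<'E'
from plant import *
from h import *
s=observe();print(s["position"],s["ft_force"],s["moment"]); im=camera("wrist")
cv2.imwrite("pics/w8.png",im[:,:,::-1][130:260,200:460].repeat(3,0).repeat(3,1))
im=camera("scene");cv2.imwrite("pics/s8.png",im[:,:,::-1][60:210,260:460].repeat(4,0).repeat(4,1))
E
```

```text
[492.19026969 229.58382517 255.68981173] [-2.11674823 -1.46465978  5.53712238] [-0.24629917  0.59324131 -0.00933036]
```

View pics/w8.png

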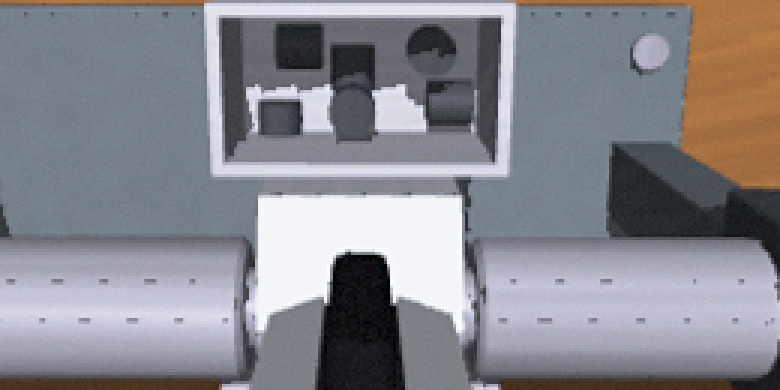

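View pics/s8.png

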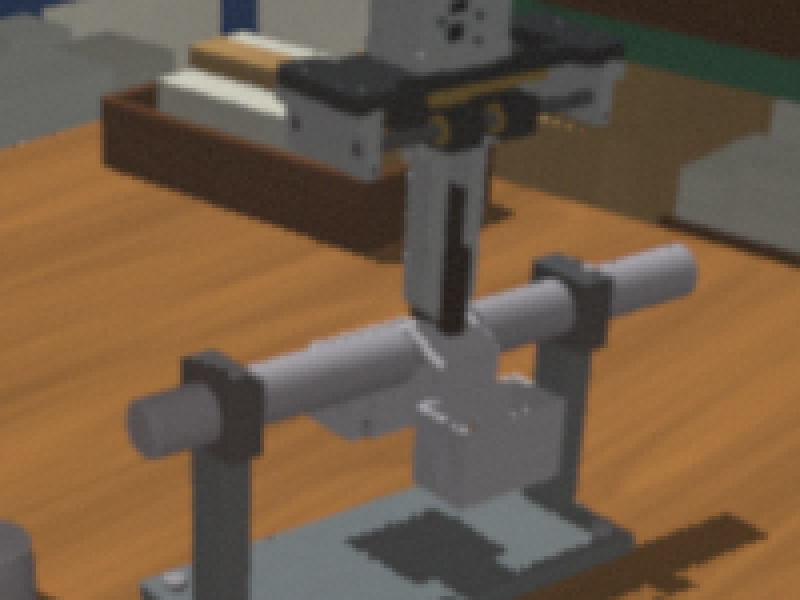

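Call:
{"name": "carry_out", "arguments": {"series": [{"linear":[0,0,-0.0003],"turn":[0,0,0],"jaw":1},{"linear":[0,0,0],"turn":[0,0,0],"jaw":1},{"linear":[0,0,0],"turn":[0,0,0],"jaw":1},{"linear":[0,0,0],"turn":[0,0,0],"jaw":0.8},{"linear":[0,0,0],"turn":[0,0,0],"jaw":0.7},{"linear":[0,0,0],"turn":[0,0,0],"jaw":0.6},{"linear":[0,0,0],"turn":[0,0,0],"jaw":0.5},{"linear":[0,0,0],"turn":[0,0,0],"jaw":0.5},{"linear":[0,0,0],"turn":[0,0,0],"jaw":0.5},{"linear":[0,0,0],"turn":[0,0,0],"jaw":0.5},{"linear":[0,0,0],"turn":[0,0,0],"jaw":0.5}], "force": 4}}

```text
time_s: 14.55
position: [492.2, 229.6, 255.5]
tcp_rot: [0.31, 3.126, 0.0]
ft_force: [-0.3, -0.4, 0.6]
finger_gap: 0.499
```

```bash
python3 - <<'E'
from plant import *
from h import *
s=observe();print(s["position"],s["ft_force"],s["moment"],s["finger_gap"]); im=camera("wrist")
cv2.imwrite("pics/w9.png",im[:,:,::-1][130:330,200:460].repeat(3,0).repeat(3,1))
im=camera("scene");cv2.imwrite("pics/s9.png",im[:,:,::-1][60:210,260:460].repeat(4,0).repeat(4,1))
E
```

```text
[492.16982421 229.61288087 255.47031301] [-0.31695317 -0.39093865  0.60699673] [-0.01038627  0.00423158 -0.04095872] 0.49880085570506294
```

View pics/w9.png

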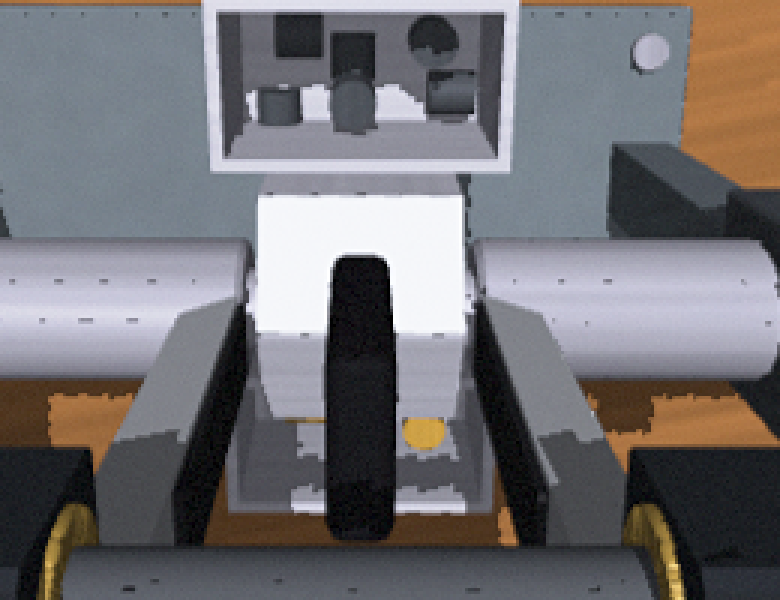

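View pics/s9.png

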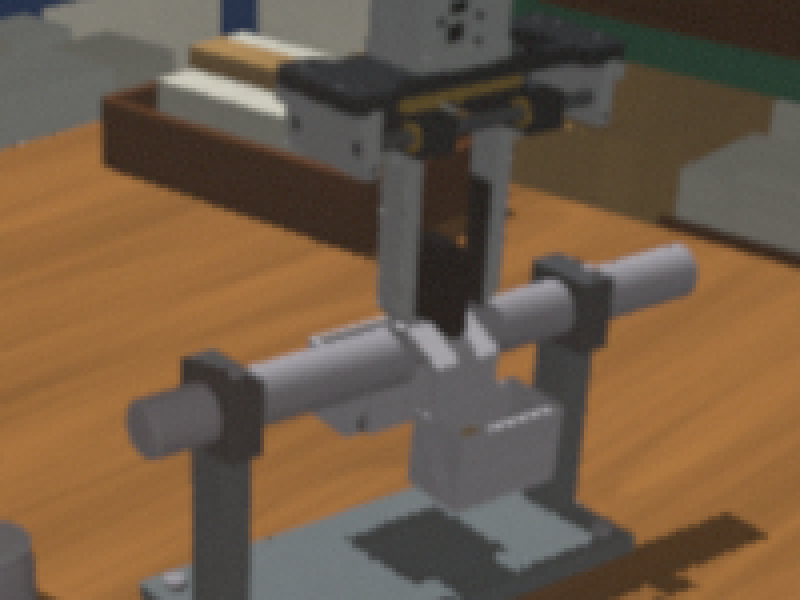

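Call:
{"name": "carry_out", "arguments": {"series": [{"linear":[0,0,-0.01],"turn":[0,0,0],"jaw":0.5},{"linear":[0,0,-0.02],"turn":[0,0,0],"jaw":0.5},{"linear":[0,0,-0.03],"turn":[0,0,0],"jaw":0.5},{"linear":[0,0,-0.02],"turn":[0,0,0],"jaw":0.5},{"linear":[0,0,-0.01],"turn":[0,0,0],"jaw":0.5},{"linear":[0,0,0],"turn":[0,0,0],"jaw":0.5},{"linear":[0,0,0],"turn":[0,0,0],"jaw":0.5},{"linear":[0,0,0],"turn":[0,0,0],"jaw":0.5},{"linear":[0,0,0],"turn":[0,0,0],"jaw":0.5}]}}

```text
time_s: 15.55
position: [491.8, 229.4, 344.4]
tcp_rot: [-0.309, -3.125, 0.002]
ft_force: [0.0, -0.7, -0.2]
finger_gap: 0.499
```

```bash
python3 - <<'E'
from plant import *
from h import *
s=observe();print(s["position"],s["ft_force"]); im=camera("wrist");P=camera_params("wrist");np.save("w10T.npy",wristT(s,P))
cv2.imwrite("pics/w10.png",im[:,:,::-1]);cv2.imwrite("pics/w10b.png",cv2.resize(im[:,:,::-1][120:320,200:440],None,fx=3,fy=3,interpolation=cv2.INTER_CUBIC))
im=camera("scene");cv2.imwrite("pics/s10.png",im[:,:,::-1]);cv2.imwrite("pics/s10b.png",cv2.resize(im[:,:,::-1][120:200,320:420],None,fx=7,fy=7,interpolation=cv2.INTER_CUBIC))
E
```

```text
[491.7688111  229.40418821 344.42475569] [ 0.03099185 -0.6779937  -0.20047772]
```

View pics/w10b.png

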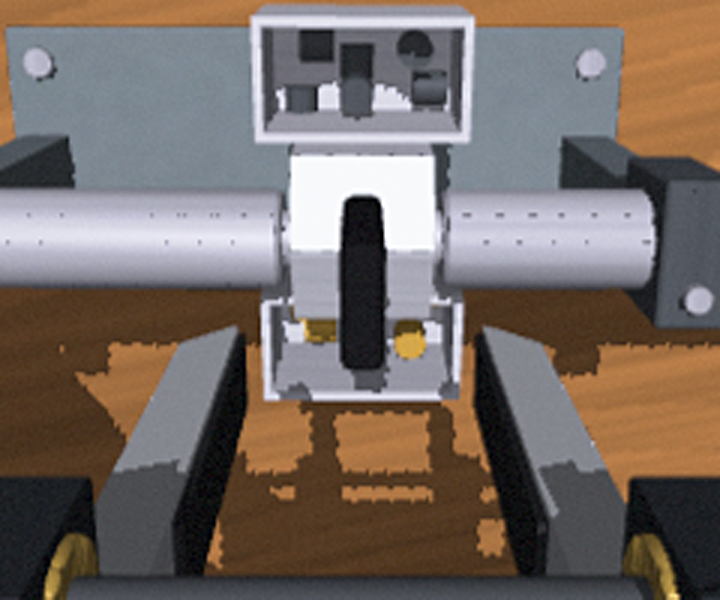

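View pics/s10b.png

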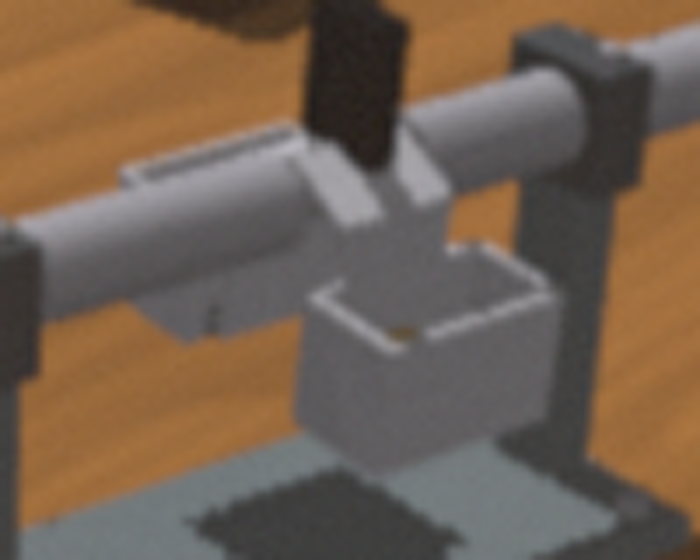

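```bash
cat > fit2.py <<'E'
from plant import *
from h import *
from scipy.optimize import least_squares
def run(Tw,Wp,Sp):
    P=camera_params("wrist");Ps=camera_params("scene")
    def X(p,A):
        return (R.from_euler("ZYX",[p[3],p[4],p[5]],degrees=True).apply(np.array(A,float)-[0,0,72]))+p[:3]
    def f(p):
        return np.r_[(proj(P,X(p,[a[0] for a in Wp]),Tw)-[a[1] for a in Wp]).ravel(),(proj(Ps,X(p,[a[0] for a in Sp])+[p[6],p[7],p[8]])-[a[1] for a in Sp]).ravel(),np.array(p[6:9])/3]
    r=least_squares(f,[492,229,150,-11,0,0,0,0,0]);J=np.linalg.inv(r.jac.T@r.jac)
    print("pos",r.x[:3].round(1),"yaw,pitch,roll",r.x[3:6].round(2),"sd",np.sqrt(np.diag(J))[3:6].round(2),"off",r.x[6:].round(1));print(np.round(r.fun[:-3].reshape(-1,2),1).tolist())
if __name__=="__main__":
    q=lambda u,v:(200+u/3-.33,120+v/3-.33)
    t=lambda u,v:(320+u/7-.43,120+v/7-.43)
    run(np.load("w10T.npy"),[((-67,-35,45),q(250,17)),((-67,35,45),q(474,17)),((67,-35,45),q(266,400)),((67,35,45),q(460,398))],
     [((67,-35,45),t(400,350)),((67,35,45),t(557,295)),((-67,-35,45),t(123,176)),((67,-35,0),t(380,475))])
E
python3 fit2.py
```

```text
pos [492.6 230.4 148.1] yaw,pitch,roll [-11.1    2.82  -1.08] sd [0.38 1.15 1.76] off [-1.5  0.3  0.8]
[[0.2, -0.0], [-0.2, -0.4], [-0.2, 0.2], [0.2, 0.1], [-0.7, -0.1], [1.6, -0.1], [-0.2, -0.3], [-0.4, 0.7]]
```

Call:
{"name": "carry_out", "arguments": {"series": [{"linear":[0,0.01,-0.02],"turn":[0,0,0],"jaw":0.5},{"linear":[0,0.03,-0.01],"turn":[0,0,0],"jaw":0.5},{"linear":[0,0.04,0],"turn":[0,0,0],"jaw":0.5},{"linear":[0,0.04,0],"turn":[0,0,0],"jaw":0.5},{"linear":[0,0.04,0],"turn":[0,0,0],"jaw":0.5},{"linear":[0,0.03,0],"turn":[0,0,0],"jaw":0.5},{"linear":[0,0.01,0],"turn":[0,0,0],"jaw":0.5},{"linear":[0,0,0],"turn":[0,0,0],"jaw":0.5},{"linear":[0,0,0],"turn":[0,0,0],"jaw":0.5}]}}

```text
time_s: 16.55
position: [531.7, 424.0, 375.1]
tcp_rot: [-0.312, -3.126, 0.003]
ft_force: [0.5, -0.6, -0.5]
finger_gap: 0.503
```

```bash
python3 - <<'E'
from plant import *
from h import *
s=observe();print(s["position"])
im=camera("wrist");P=camera_params("wrist");np.save("w11T.npy",wristT(s,P));cv2.imwrite("pics/w11.png",im[:,:,::-1])
im=camera("top");cv2.imwrite("pics/t11b.png",cv2.resize(im[:,:,::-1][190:270,150:270],None,fx=6,fy=6,interpolation=cv2.INTER_CUBIC))
im=camera("scene");cv2.imwrite("pics/s11.png",im[:,:,::-1]);cv2.imwrite("pics/s11b.png",cv2.resize(im[:,:,::-1][120:200,320:420],None,fx=7,fy=7,interpolation=cv2.INTER_CUBIC))
E
```

```text
[531.6833072  424.0355774  375.11729464]
```

View pics/t11b.png

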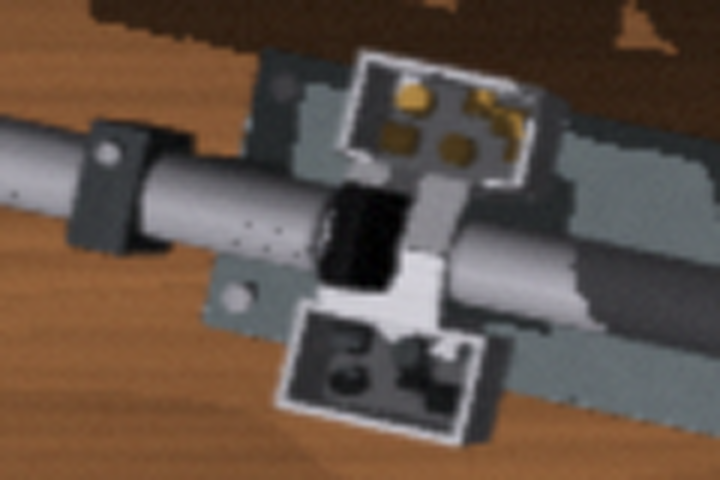

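View pics/w11.png

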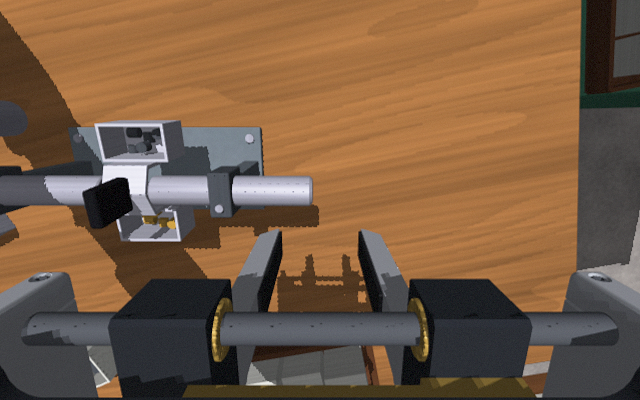

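View pics/s11b.png

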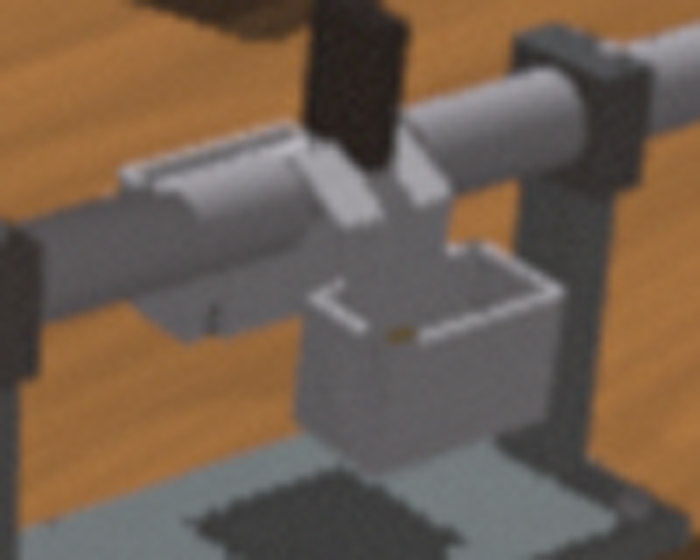

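Call:
{"name": "carry_out", "arguments": {"series": [{"linear":[0,0.015,0.01],"turn":[0,0,0],"jaw":0.5},{"linear":[0,0.025,0.01],"turn":[0,0,0],"jaw":0.5},{"linear":[0,0.025,0.01],"turn":[0,0,0],"jaw":0.5},{"linear":[0,0.015,0.01],"turn":[0,0,0],"jaw":0.5},{"linear":[0,0,0],"turn":[8,0,0],"jaw":0.5},{"linear":[0,0,0],"turn":[8.5,0,0],"jaw":0.5},{"linear":[0,0,0],"turn":[8.5,0,0],"jaw":0.5},{"linear":[0,0,0],"turn":[8.5,0,0],"jaw":0.5},{"linear":[0,0,0],"turn":[8.5,0,0],"jaw":0.5},{"linear":[0,0,0],"turn":[4,0,0],"jaw":0.5},{"linear":[0,0,0],"turn":[0,0,0],"jaw":0.5},{"linear":[0,0,0],"turn":[0,0,0],"jaw":0.5},{"linear":[0,0,0],"turn":[0,0,0],"jaw":0.5}]}}

```text
time_s: 18.0
position: [534.0, 489.6, 327.3]
tcp_rot: [-0.259, -2.899, 1.07]
ft_force: [-0.3, 0.5, 0.1]
finger_gap: 0.502
```

```bash
python3 - <<'E'
from plant import *
from h import *
s=observe();print(s["position"],s["joints"].round(2))
im=camera("wrist");P=camera_params("wrist");np.save("w12T.npy",wristT(s,P));cv2.imwrite("pics/w12.png",im[:,:,::-1])
E
```

```text
[534.04482914 489.64894166 327.27976529] [-1.04  1.12  0.55  0.65 -0.02  1.98  0.75]
```

View pics/w12.png

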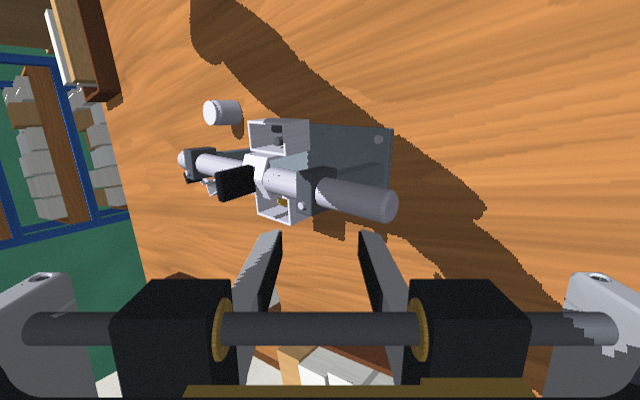

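```bash
python3 - <<'E'
import cv2
a=cv2.imread("pics/w12.png");cv2.imwrite("pics/w12b.png",cv2.resize(a[105:235,195:355],None,fx=4.5,fy=4.5,interpolation=cv2.INTER_CUBIC))
a=cv2.imread("pics/w11.png");cv2.imwrite("pics/w11b.png",cv2.resize(a[105:255,70:230],None,fx=4,fy=4,interpolation=cv2.INTER_CUBIC))
E
```

```text
(no output)
```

View pics/w12b.png

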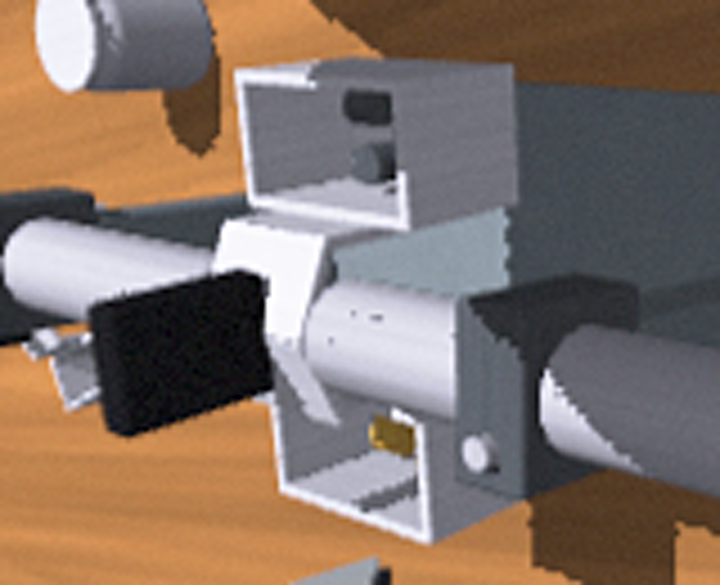

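View pics/w11b.png

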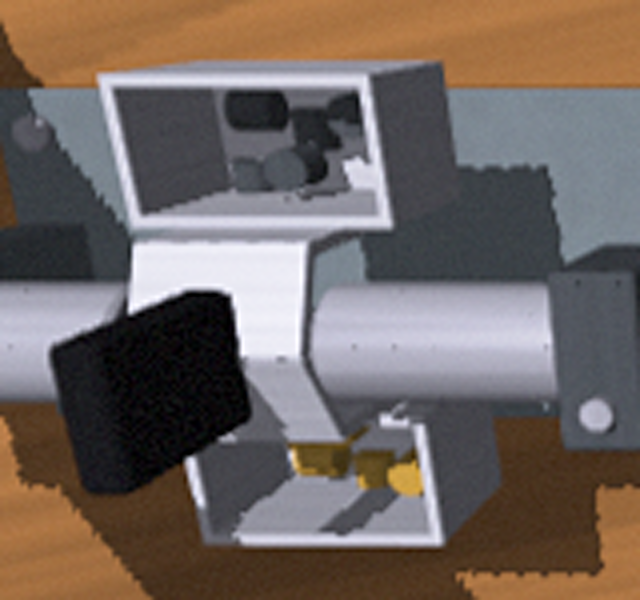

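Call:
{"name": "carry_out", "arguments": {"series": [{"linear":[0,0,-0.005],"turn":[-4,0,0],"jaw":0.5},{"linear":[0,0,-0.01],"turn":[-8,0,0],"jaw":0.5},{"linear":[0,0,-0.01],"turn":[-8,0,0],"jaw":0.5}]}}

```text
time_s: 18.35
position: [535.9, 504.3, 348.0]
tcp_rot: [-0.269, -3.071, 0.548]
ft_force: [0.4, -0.1, -0.0]
finger_gap: 0.502
```

```bash
cat > fit3.py <<'E'
from plant import *
from h import *
from scipy.optimize import least_squares
P=camera_params("wrist");Ps=camera_params("scene");Pt=camera_params("top")
C=lambda f,ox,oy:(lambda u,v:(ox+u/f-.5+.5/f,oy+v/f-.5+.5/f))
A,B,a,b=(67,35,45),(67,-35,45),(-67,35,45),(-67,-35,45)
q=C(3,200,120);k=C(4,70,105);m=C(4.5,195,105);t=C(7,320,120);o=C(6,150,190)
V=[(P,"w10T.npy",[(b,q(250,17)),(a,q(474,17)),(B,q(266,400)),(A,q(460,398))]),
(P,"w11T.npy",[(b,k(100,74)),(a,k(372,74)),((-67,35,0),k(443,62)),(A,k(441,546)),(B,k(203,545)),((67,35,0),k(500,475))]),
(P,"w12T.npy",[(b,m(236,70)),(A,m(432,543)),(B,m(282,492)),((-67,35,0),m(514,65))]),
(Ps,None,[(B,t(400,350)),(A,t(560,293)),(b,t(121,175)),((67,-35,0),t(380,475))]),
(Pt,None,[(A,o(360,52)),(B,o(538,88)),(a,o(277,405)),(b,o(462,444))])]
def X(p,L): return R.from_euler("ZYX",p[3:6],degrees=True).apply(np.array(L,float)-[0,0,72])+p[:3]
def f(p):
    r=[]
    for i,(c,T,L) in enumerate(V):
        off=p[6+3*i:9+3*i]
        r.append((proj(c,X(p,[l[0] for l in L])+off,np.load(T) if T else None)-[l[1] for l in L]).ravel());r.append(off/2)
    return np.concatenate(r)
r=least_squares(f,[492,229,150,-11,0,0]+[0]*15,loss="soft_l1");J=np.linalg.inv(r.jac.T@r.jac)
print(r.x[:6].round(2),np.sqrt(np.diag(J))[:6].round(2));print(r.x[6:].reshape(-1,3).round(1).tolist());print(r.fun.round(1).tolist())
E
python3 fit3.py
```

```text
[492.53 230.2  148.78 -11.2    2.9   -0.73] [1.08 1.25 1.41 0.28 0.54 0.93]
[[0.1, -0.0, -0.5], [0.0, -0.5, -0.2], [-0.0, -0.2, 0.0], [-0.8, 0.0, 0.7], [0.6, 0.8, 0.0]]
[0.3, -0.1, -0.1, -0.3, -0.3, 0.1, 0.1, 0.3, 0.1, -0.0, -0.3, -0.3, 0.1, -0.4, -0.2, -0.1, -0.2, 0.8, -0.7, 0.2, -0.0, 0.3, 2.0, 0.0, -0.3, -0.1, 0.2, -0.0, 0.0, 0.1, -0.6, -0.1, 0.3, 0.0, -0.0, -0.1, 0.0, -0.6, -0.1, 1.3, 0.1, 0.2, -0.2, -0.2, 0.8, -0.4, 0.0, 0.3, 0.2, -0.2, 0.7, -0.1, -0.1, 0.2, -0.3, 0.3, 0.3, 0.4, 0.0]
```

```bash
cat > go.py <<'E'
from plant import *
from h import *
import sys
def err(tp,yaw=-11.2,tilt=0):
    s=observe();Rm=R.from_rotvec(s["tcp_rot"])
    c,sn=np.cos(np.radians(yaw)),np.sin(np.radians(yaw))
    Rt=R.from_matrix(np.array([[-c,-sn,0],[-sn,c,0],[0,0,-1.]]))*R.from_euler("y",tilt,degrees=True)
    print("pos",s["position"].round(2),"turn",np.degrees((Rm.inv()*Rt).as_rotvec()).round(2),"shift in target axes",Rt.inv().apply(np.array(tp)-s["position"]).round(2),"F",s["ft_force"].round(2),"M",s["moment"].round(3),"gap",round(s["finger_gap"],3),s["joints"].round(2))
err([float(v) for v in sys.argv[1:4]],tilt=float(sys.argv[4]) if len(sys.argv)>4 else 0)
E
python3 go.py 492.2 229.6 345
```

```text
pos [535.9  504.26 347.97] turn [-20.13   1.37   1.19] shift in target axes [ -10.49 -277.92    2.97] F [ 0.39 -0.12 -0.  ] M [ 0.244 -0.048  0.038] gap 0.502 [-1.04  0.93  0.49  0.88 -0.14  1.65  0.73]
```

Call:
{"name": "carry_out", "arguments": {"series": [{"linear":[0,0,0],"turn":[-7,0.5,0.4],"jaw":0.5},{"linear":[0,0,0],"turn":[-7,0.5,0.4],"jaw":0.5},{"linear":[0,0,0],"turn":[-6.1,0.4,0.4],"jaw":0.5},{"linear":[-0.001,-0.02,0],"turn":[0,0,0],"jaw":0.5},{"linear":[-0.0015,-0.04,0],"turn":[0,0,0],"jaw":0.5},{"linear":[-0.0015,-0.04,0],"turn":[0,0,0],"jaw":0.5},{"linear":[-0.0015,-0.04,0],"turn":[0,0,0],"jaw":0.5},{"linear":[-0.0015,-0.04,0],"turn":[0,0,0],"jaw":0.5},{"linear":[-0.0015,-0.04,0],"turn":[0,0,0],"jaw":0.5},{"linear":[-0.001,-0.03,0],"turn":[0,0,0],"jaw":0.5},{"linear":[-0.001,-0.018,0],"turn":[0,0,0],"jaw":0.5},{"linear":[0,-0.01,0],"turn":[0,0,0],"jaw":0.5},{"linear":[0,0,0],"turn":[0,0,0],"jaw":0.5},{"linear":[0,0,0],"turn":[0,0,0],"jaw":0.5},{"linear":[0,0,0],"turn":[0,0,0],"jaw":0.5},{"linear":[0,0,0],"turn":[0,0,0],"jaw":0.5}]}}

```text
time_s: 19.95
position: [491.9, 229.7, 349.8]
tcp_rot: [0.306, 3.126, -0.013]
ft_force: [-0.6, 0.6, -0.1]
finger_gap: 0.5
```

```bash
python3 go.py 486.3 230.8 345 -2.9; python3 go.py 498 228.5 345 2.9;python3 go.py 492.2 229.6 345; python3 - <<'E'
from plant import *
import cv2
im=camera("wrist");cv2.imwrite("pics/w13b.png",cv2.resize(im[:,:,::-1][120:320,200:440],None,fx=3,fy=3,interpolation=cv2.INTER_CUBIC))
E
```

```text
pos [491.95 229.7  349.79] turn [-0.48 -2.82  0.04] shift in target axes [ 5.99 -0.02  4.5 ] F [-0.61  0.63 -0.13] M [ 0.045 -0.008  0.033] gap 0.5 [-0.8   0.45  0.46  1.76 -0.23  0.98  1.12]
pos [491.95 229.7  349.79] turn [-0.48  2.98  0.02] shift in target axes [-6.41 -0.    4.48] F [-0.61  0.63 -0.13] M [ 0.045 -0.008  0.033] gap 0.5 [-0.8   0.45  0.46  1.76 -0.23  0.98  1.12]
pos [491.95 229.7  349.79] turn [-0.48  0.08  0.03] shift in target axes [-0.27 -0.05  4.79] F [-0.61  0.63 -0.13] M [ 0.045 -0.008  0.033] gap 0.5 [-0.8   0.45  0.46  1.76 -0.23  0.98  1.12]
```

View pics/w13b.png

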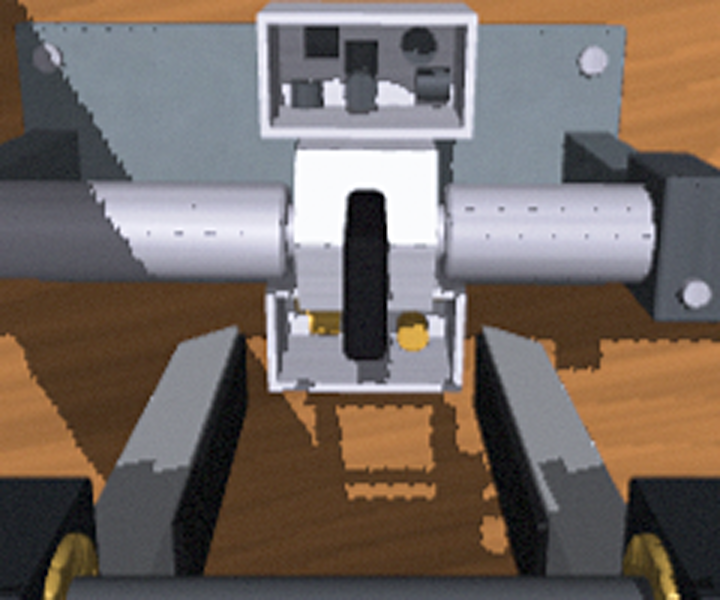

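```bash
python3 go.py 497.9 228.5 255.7 2.9
```

```text
pos [491.92 229.4  349.81] turn [-0.49  2.98 -0.01] shift in target axes [-10.8    0.28  93.68] F [ 0.61  0.57 -0.85] M [ 0.027  0.021 -0.017] gap 0.499 [-0.8   0.45  0.46  1.76 -0.23  0.98  1.12]
```

Call:
{"name": "carry_out", "arguments": {"series": [{"linear":[0,0,0],"turn":[-0.5,3,0],"jaw":0.5},{"linear":[-0.0055,0,0],"turn":[0,0,0],"jaw":0.5},{"linear":[-0.0053,0,0],"turn":[0,0,0],"jaw":0.5},{"linear":[0,0,0.015],"turn":[0,0,0],"jaw":0.5},{"linear":[0,0,0.02],"turn":[0,0,0],"jaw":0.5},{"linear":[0,0,0.01],"turn":[0,0,0],"jaw":0.5},{"linear":[0,0,0],"turn":[0,0,0],"jaw":0.5},{"linear":[0,0,0],"turn":[0,0,0],"jaw":0.5},{"linear":[0,0,0],"turn":[0,0,0],"jaw":0.5},{"linear":[0,0,0],"turn":[0,0,0],"jaw":0.5}]}}

```text
time_s: 21.0
position: [500.7, 226.8, 305.4]
tcp_rot: [-0.304, -3.077, -0.01]
ft_force: [0.3, 0.3, -0.0]
finger_gap: 0.5
```

```bash
python3 go.py 497.9 228.5 255.7 2.9
```

```text
pos [500.74 226.82 305.41] turn [ 0.08  0.06 -0.1 ] shift in target axes [ 0.59  1.1  49.81] F [ 0.26  0.26 -0.04] M [ 0.037 -0.059  0.038] gap 0.5 [-0.74  0.53  0.42  1.78 -0.29  0.94  1.19]
```

Call:
{"name": "carry_out", "arguments": {"series": [{"linear":[0.0003,0.0006,0.01],"turn":[0,0,0],"jaw":0.5},{"linear":[0.0003,0.0005,0.015],"turn":[0,0,0],"jaw":0.5},{"linear":[0,0,0.015],"turn":[0,0,0],"jaw":0.5},{"linear":[0,0,0.008],"turn":[0,0,0],"jaw":0.5},{"linear":[0,0,0.001],"turn":[0,0,0],"jaw":0.5},{"linear":[0,0,0],"turn":[0,0,0],"jaw":0.5},{"linear":[0,0,0],"turn":[0,0,0],"jaw":0.5},{"linear":[0,0,0],"turn":[0,0,0],"jaw":0.5},{"linear":[0,0,0],"turn":[0,0,0],"jaw":0.5}]}}

```text
time_s: 21.9
position: [497.7, 228.5, 256.2]
tcp_rot: [-0.304, -3.077, -0.009]
ft_force: [0.9, 0.2, 0.0]
finger_gap: 0.502
```

```bash
python3 go.py 497.9 228.5 255.7 2.9;  python3 - <<'E'
from plant import *
import cv2
im=camera("wrist");cv2.imwrite("pics/w14b.png",cv2.resize(im[:,:,::-1][120:320,200:440],None,fx=3,fy=3,interpolation=cv2.INTER_CUBIC))
E
```

```text
pos [497.71 228.51 256.19] turn [ 0.06  0.03 -0.1 ] shift in target axes [-0.21  0.02  0.48] F [0.89 0.22 0.  ] M [ 0.057 -0.03  -0.018] gap 0.502 [-0.72  0.59  0.39  1.83 -0.33  0.83  1.22]
```

View pics/w14b.png

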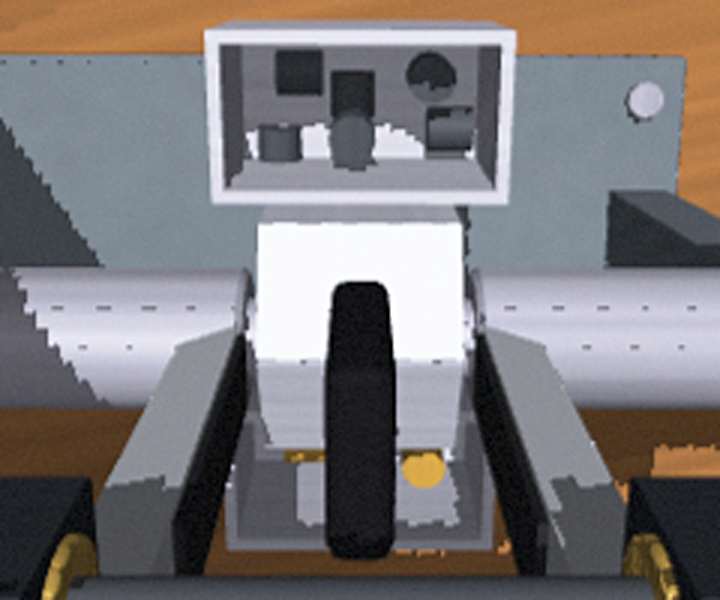

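Call:
{"name": "carry_out", "arguments": {"series": [{"linear":[0,0,0],"turn":[0,0,0],"jaw":1},{"linear":[0,0,0],"turn":[0,0,0],"jaw":1},{"linear":[0,0,0],"turn":[0,0,0],"jaw":1},{"linear":[0,0,0],"turn":[0,0,0],"jaw":1},{"linear":[0,0,0],"turn":[0,0,0],"jaw":1},{"linear":[0,0,0],"turn":[0,0,0],"jaw":1}], "force": 12}}

```text
time_s: 22.55
position: [497.5, 228.5, 255.7]
tcp_rot: [-0.304, -3.076, -0.008]
ft_force: [0.2, -0.4, -0.7]
finger_gap: 0.13
```

Call:
{"name": "carry_out", "arguments": {"series": [{"linear":[0.001,0,0],"turn":[0,-0.5,0],"jaw":1},{"linear":[0.001,0,0],"turn":[0,-0.5,0],"jaw":1},{"linear":[0.001,0,0],"turn":[0,-0.5,0],"jaw":1},{"linear":[0.001,0,0],"turn":[0,-0.5,0],"jaw":1},{"linear":[0.001,0,0],"turn":[0,-0.5,0],"jaw":1},{"linear":[0.001,0,0],"turn":[0,-0.5,0],"jaw":1},{"linear":[0,0,0],"turn":[0,0,0],"jaw":1},{"linear":[0,0,0],"turn":[0,0,0],"jaw":1}]}}

```text
time_s: 23.35
position: [491.5, 229.6, 255.9]
tcp_rot: [0.309, 3.125, 0.0]
ft_force: [0.0, 0.2, 0.2]
finger_gap: 0.125
```

```bash
python3 go.py 492.2 229.6 255.7 0;  python3 - <<'E'
from plant import *
import cv2
im=camera("wrist");cv2.imwrite("pics/w15b.png",cv2.resize(im[:,:,::-1][120:320,200:440],None,fx=3,fy=3,interpolation=cv2.INTER_CUBIC))
E
```

```text
pos [491.51 229.61 255.91] turn [ 0.02  0.08 -0.1 ] shift in target axes [-0.68  0.12  0.21] F [0.01 0.2  0.21] M [-0.001 -0.021  0.013] gap 0.125 [-0.76  0.57  0.41  1.88 -0.31  0.76  1.2 ]
```

View pics/w15b.png

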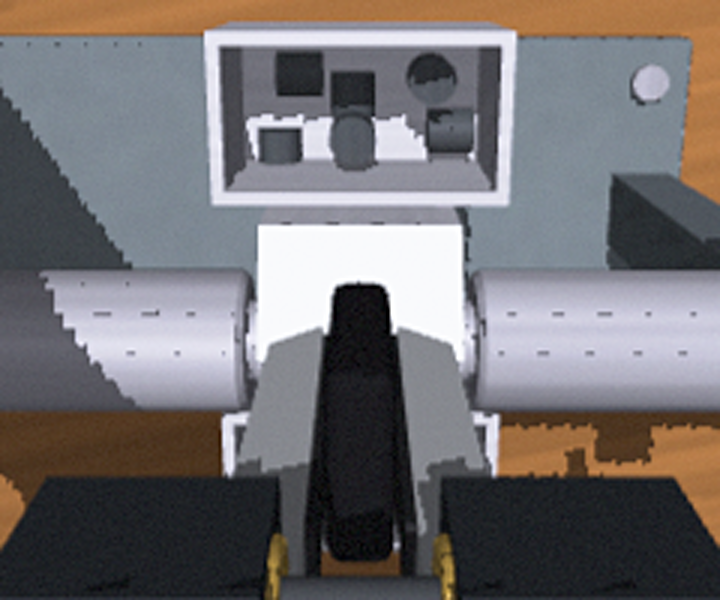

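Call:
{"name": "carry_out", "arguments": {"series": [{"linear":[0,0,0],"turn":[0,0,0],"jaw":1},{"linear":[0,0,0],"turn":[0,0,0],"jaw":1},{"linear":[0,0,0],"turn":[0,0,0],"jaw":0.8},{"linear":[0,0,0],"turn":[0,0,0],"jaw":0.7},{"linear":[0,0,0],"turn":[0,0,0],"jaw":0.6},{"linear":[0,0,0],"turn":[0,0,0],"jaw":0.5},{"linear":[0,0,0],"turn":[0,0,0],"jaw":0.5},{"linear":[0,0,0],"turn":[0,0,0],"jaw":0.5}], "force": 4}}

```text
time_s: 24.2
position: [491.6, 229.7, 255.9]
tcp_rot: [0.309, 3.125, 0.001]
ft_force: [0.6, -0.8, -0.5]
finger_gap: 0.499
```

```bash
python3 go.py 492.2 229.6 255.7 0;  python3 - <<'E'
from plant import *
import cv2
im=camera("wrist");cv2.imwrite("pics/w16b.png",cv2.resize(im[:,:,::-1][120:320,200:440],None,fx=3,fy=3,interpolation=cv2.INTER_CUBIC))
E
```

```text
pos [491.6  229.65 255.93] turn [ 0.03  0.09 -0.1 ] shift in target axes [-0.6   0.06  0.23] F [ 0.59 -0.78 -0.47] M [-0.018  0.004  0.015] gap 0.499 [-0.76  0.57  0.41  1.88 -0.31  0.76  1.2 ]
```

View pics/w16b.png

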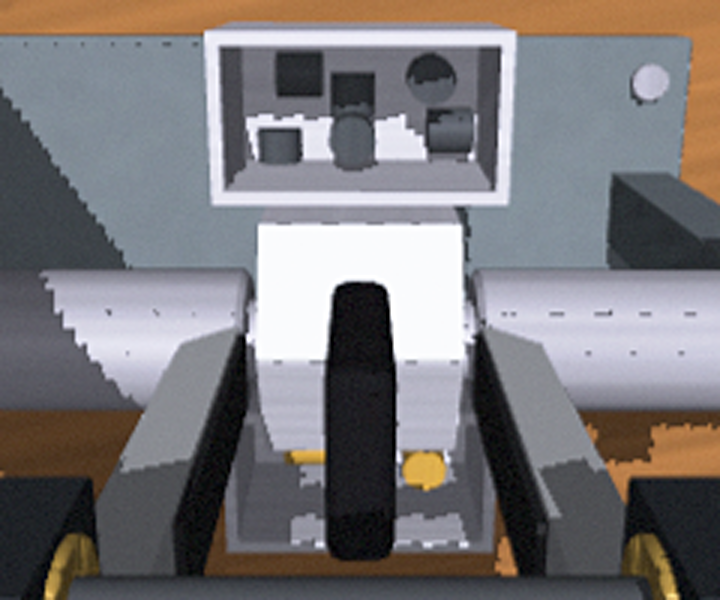

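Call:
{"name": "carry_out", "arguments": {"series": [{"linear":[0,0,-0.01],"turn":[0,0,0],"jaw":0.5},{"linear":[0,0,-0.02],"turn":[0,0,0],"jaw":0.5},{"linear":[0,0,-0.03],"turn":[0,0,0],"jaw":0.5},{"linear":[0,0,-0.03],"turn":[0,0,0],"jaw":0.5},{"linear":[0,0,-0.02],"turn":[0,0,0],"jaw":0.5},{"linear":[0,0.01,-0.01],"turn":[0,0,0],"jaw":0.5},{"linear":[0,0.03,0],"turn":[0,0,0],"jaw":0.5},{"linear":[0,0.04,0],"turn":[0,0,0],"jaw":0.5},{"linear":[0,0.04,0],"turn":[0,0,0],"jaw":0.5},{"linear":[0,0.04,0],"turn":[0,0,0],"jaw":0.5},{"linear":[0,0.03,0],"turn":[0,0,0],"jaw":0.5},{"linear":[0,0.01,0],"turn":[0,0,0],"jaw":0.5},{"linear":[0,0,0],"turn":[0,0,0],"jaw":0.5},{"linear":[0,0,0],"turn":[0,0,0],"jaw":0.5},{"linear":[0,0,0],"turn":[0,0,0],"jaw":0.5},{"linear":[0,0,0],"turn":[0,0,0],"jaw":0.5}]}}

```text
time_s: 25.85
position: [531.0, 424.1, 376.7]
tcp_rot: [0.313, 3.124, 0.0]
ft_force: [-0.0, 0.7, -0.0]
finger_gap: 0.499
```

```bash
python3 - <<'E'
from plant import *
from h import *
s=observe();print(s["position"])
im=camera("wrist");P=camera_params("wrist");np.save("w20T.npy",wristT(s,P));cv2.imwrite("pics/w20b.png",cv2.resize(im[:,:,::-1][105:255,70:230],None,fx=4,fy=4,interpolation=cv2.INTER_CUBIC))
im=camera("top");cv2.imwrite("pics/t20.png",im[:,:,::-1]);cv2.imwrite("pics/t20b.png",cv2.resize(im[:,:,::-1][190:270,150:270],None,fx=6,fy=6,interpolation=cv2.INTER_CUBIC))
im=camera("scene");cv2.imwrite("pics/s20.png",im[:,:,::-1]);cv2.imwrite("pics/s20b.png",cv2.resize(im[:,:,::-1][120:200,320:420],None,fx=7,fy=7,interpolation=cv2.INTER_CUBIC))
E
```

```text
[530.97109982 424.07078624 376.66880875]
```

View pics/w20b.png

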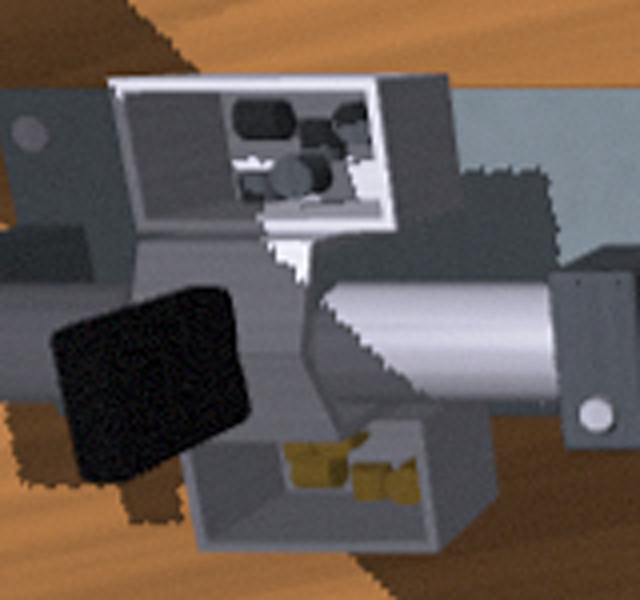

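View pics/t20b.png

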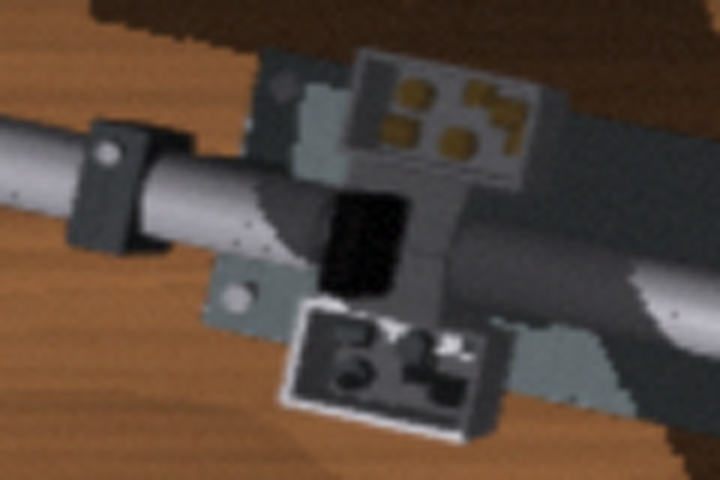

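View pics/s20b.png

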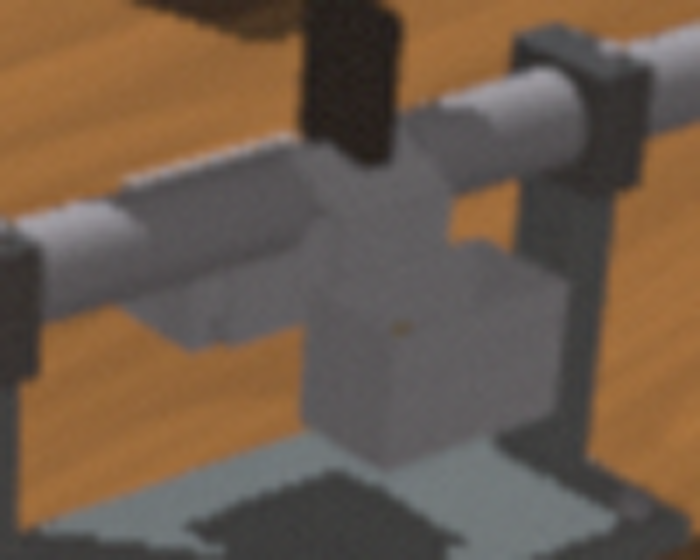

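View pics/s20.png

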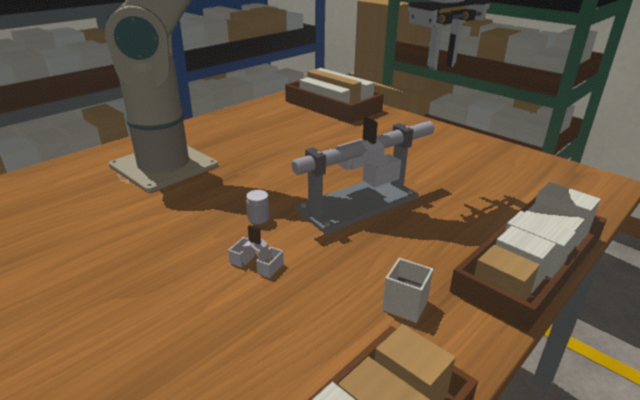

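```bash
python3 - <<'E'
s=open("fit3.py").read()
i=s.index("V=[");j=s.index("def X")
s=s[:i]+'''V=[(P,"w20T.npy",[(b,k(108,78)),(a,k(377,78)),((-67,35,0),k(447,75)),(A,k(437,551)),(B,k(200,549)),((67,35,0),k(496,497))]),
(Ps,None,[(A,t(573,288)),(b,t(120,188)),((67,-35,0),t(388,470))]),
(Pt,None,[(A,o(360,50)),(B,o(543,88)),(a,o(283,403)),(b,o(463,440))])]
'''+s[j:].replace("[0]*15","[0]*9")
open("fit4.py","w").write(s)
E
python3 fit4.py
```

```text
[ 4.9184e+02  2.2976e+02  1.4865e+02 -1.1280e+01 -1.7000e-01 -5.0000e-01] [1.48 1.71 1.96 0.42 0.76 1.18]
[[0.1, -0.6, -0.4], [-0.4, 0.0, 0.4], [0.3, 0.6, -0.1]]
[0.3, 0.1, -0.1, -0.1, 0.3, -0.4, 0.2, -0.1, -0.8, 0.7, 0.2, -0.2, 0.0, -0.3, -0.2, -0.1, -0.3, 0.5, -0.2, -0.2, 1.0, -0.2, 0.0, 0.2, 0.1, -0.3, -0.0, -0.4, -0.1, 0.2, 0.4, 0.7, 0.1, 0.3, -0.0]
```

Level now (pitch −0.2°), square and seated; handing in.

```bash
python3 - <<'E'
from plant import *
print(finish_job(),observe()["time_s"])
E
```

```text
the job is handed in; nothing more can be done
the job is handed in; nothing more can be done
```

The larger caddy is hanging astride the bar with its bridge down in the narrow neck. I handed the job in at about 26 s, and no verdict was reported.

- **Neck position:** I found the neck by eye, in the top and wrist pictures, at about y +22 mm from the bar's midpoint. The bridge went down between the shoulders without touching them.
- **Seating:** The bridge touched down with the tool at 255.7 mm, which is the seated height. Riding on the thick bar would have been about 8 mm higher.
- **Levelling:** After the first release the caddy tilted about 2.9° towards the pocket with the brass parts. I gripped it again lightly, turned it back about the bar and let go with almost no force on it.
- **Final check of the pose:** The last fit from the cameras gave a pitch of −0.2° ± 0.8°, a roll of −0.5° ± 1.2° and a yaw of −11.3°, against about −11.2° for the bar. The ridge measured 148.7 ± 2 mm high, against 150 mm when fully seated, so they agree within the error.
- **Rest of the scene:** By eye in the scene picture, the carton and tin are where they started. The gripper is clear of the caddy. The caddy did not shift as the fingers opened the second time.
- **One concern:** While tilting the wrist for an inspection view, joint 6 came up against its range limit, reading 1.98. It stopped there as far as I could see, and I backed off at once.

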